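# Turn over the face-down panel and stand it on the little easel

## Task

One of the three small painted panels has been put down on its face, with its bare wooden back and the green tape showing. Pick it up, turn it over and stand it in the middle of the little easel's ledge, leaning back with the picture looking out to the front and the taped end up, without dropping it. Leave the two face-up panels where they lie.

Things in the scene. Friction and masses are not known exactly. Their poses are not given: they have to be found in the camera images.
- panel_center (a point): Centre of the loose panel lying face down, 84 (x) x 52 (y) x 14 (z) mm, 60 g: bare wood back up, two dark battens, green tape at one end. z: out of the back. x: from the taped top end (roughly towards the robot) to the bottom end. On a fixed padded block 40 high, 60 (x) x 34 (y) mm, overhanging its long sides by 9. Held at 45 degrees from over the taped end, a half turn of the wrist stands it taped end up.
- easel_seat (a point): Middle of the fixed wooden easel's ledge, on its top, 49 mm above the table. x: level, out of the front (roughly away from robot); y: along the ledge. Ledge 110 (y) x 28 mm, lip 8 mm high in front; ledge and back slope 17 degrees backward: a panel set upright tips back when let go. Back: a mast 18 mm wide, 64 high, its foot 13 mm behind this point, with a thin rod behind; fingers pass either side.
- portrait_center (a point): Centre of a bystander panel lying face up on its own padded block: same size, block and axes as the other (top end of the picture at -x), but z out of the picture. Gold border, portrait with a brown hat on grey. Leave it alone.
- still_life_center (a point): Centre of the other bystander panel lying face up on its own padded block: same size, block and axes, z out of the picture. Gold border, fruit on dark red. Leave it alone.
Things that resemble listed ones, but are neither listed nor needed, are in the scene too. What is shaped like the part that bears easel_seat but blue, pink or white is not meant.

How it is judged (in metres and radians):
At the end, for the whole second after the job is handed in: The panel leans still and released on the ledge, taped end up within 35 degrees of upright, picture outward and tilted up at least 7 degrees, square within 15 degrees; its centre within 20 mm of the middle sideways, 25 to 50 mm above and 40 mm behind to 12 mm before the ledge point (y of panel_center in the frame of easel_seat between -0.02 and 0.02 m and x of panel_center in the frame of easel_seat between -0.04 and 0.012 m and z of panel_center in the frame of easel_seat between 0.025 and 0.05 m and angle between panel_center's own x axis and vertical above 2.53 rad and angle between panel_center's own z axis and vertical above 1.7 rad and angle between the y axis of panel_center and the y axis of easel_seat, either way round below 0.26 rad and contact force between panel and easel above 0.1 N and linear speed of panel below 0.02 m/s); the robot touches nothing.
It fails at once if a face-up panel is moved by more than 20 mm (distance of any of portrait_center, still_life_center from where it was at the start of the episode above 0.02 m).
It fails at once if the panel is dropped or thrown (moves faster than 0.6 m/s out of the fingers) (linear speed of panel above 0.6 m/s and contact force between panel and the fingers below 0.05 N).
It also fails if it takes over 45 s, if anything falls off the work surface, if the arm or the gripper's body presses on something with over 40 N, if the wrist force passes 120 N, or if a joint passes its speed limit or range.

## Robot

A 7-joint arm with a two-finger parallel gripper is mounted at the origin on the work surface. World frame = base frame: x ahead of the robot, y to its left, z up, the work surface at z = 0. Lengths are in mm, angles in rad, forces in N, time in s.
With the tool pointing down it reaches from about 425 to 1025 mm from the base axis. Payload 9.4 kg.
Tool frame: the origin (TCP) lies at the very end of the fingers, on their centre line; the grasp point (between the pads) lies 19 mm behind it; z points along the fingers, y is the line along which they close (so a half turn about z gives the same grasp; the last joint's range is limited). The gripper opens to 93 mm and grips with 3 to 60 N. Pads are 15 mm wide; open, the fingers measure 128 mm over their backs; the gripper's body (75 mm by 188 mm) begins 65 mm behind the grasp point.
Start: joints at [1.043, 0.599, -0.003, 1.599, 0.002, 0.943, -0.08], TCP at [315.862, -652.576, 194.118] pointing down, gripper open.
Joint ranges: [-2.57, 2.57], [-0.35, 1.97], [-1.29, 1.29], [0.11, 2.56], [-1.05, 4.19], [0.11, 1.86], [-2.63, 2.63]. Speed limits (rad/s): [2.22, 2.22, 3.01, 3.01, 3.14, 3.14, 3.14].

## Interface

Orientations are given as a rotation vector (axis times angle).
In Python, from plant import robot gives the robot as it stands.
- The arm moves only by the tool drive_tool, never from a script. Its argument "targets" is a list of rows, each an object of numbers: "tx", "ty", "tz": the shift along the tool's x, y, z in m; "rx", "ry", "rz": the turn, a rotation vector about the tool's x, y, z in rad. A call has 1 to 12 rows; each row shifts and turns the commanded pose from where the row before left it, along the tool's axes as they then stand; what a row does not reach is not made up. A row lasts 1/12 s, in which the tool goes at most 41.7 mm and 7.16 degrees, less where a joint would pass 70% of its speed; a pose out of reach is approached as far as the arm can. A call is refused whole if a number of a shift passes 0.0417 or a number of a turn 0.125, either way. A call with a gripper value outside its range is refused whole. "jaw" is the finger opening in m, from 0 to 0.093, set as the call begins (left out, the last holds). The fingers move at their own pace and stop on an object; "squeeze" is the grip in N (left out, the last holds). Time passes only in rows, so rows that do not move let the fingers close. It gives the time, the measured TCP pose, the force, the opening and the grip force at its end, in the units of the state.
- robot.state(): the state, without advancing time (a new reading comes with each control period).
- robot.get_image(name): name is "scene" or "top"; returns (picture, depth): 420x560x3 uint8, red, green, blue; 420x560 float32, mm along the optical axis (not along the pixel's ray), 0 where there is no reading.
- robot.camera_model(name): a dict with "fx", "fy", "cx", "cy" (pixels), "rvec" (rotation vector, rad) and "tvec" (3), from world to camera coordinates, as OpenCV has them. Camera axes: x right, y down, z forward; pixel columns grow to the right and rows downward; lengths in mm; the calibration is good to about 2 mm. A picture is of the moment at which its call begins. camera_model takes no time and is no camera call.
- robot.hand_in(): hands the job in; it is judged then, once.
Trained networks look in the newest picture that a camera, given by its name, has taken for a name from the list of things; names that differ only in an ending like _2 or _b are one class to them, and where a whole thing is asked for, a point or a joint stands for the part that bears it (a point fixed in the world has none). Each returns a list of dicts, best first, with "score" (0 to 1); they miss things now and then, are a little off and sometimes report something else, mostly with a low value. They report only what shows in the picture. A call takes as long as a camera call. They do not tell look-alikes from the thing itself.
- robot.cut_out(camera, label): "region" (420x560 bool, what is visible of it) and "rect" ([left, top, right, bottom] in pixels, round what is visible of it).
The state is a dict: "clock": time; "joint_positions": joint angles; "qvel": joint speeds; "tau": joint torques, N m; "tcp_pos": TCP position; "orientation": TCP orientation; "contact_force": force on the tool from outside, world axes, zero at the start; "torque": the same for the moment, N m; "opening": opening from 0.0 (shut) to 1.0 (fully open); "grasp_force": force on a finger pad.
Only numpy, scipy, OpenCV 4.12 (cv2) and the standard library are available. Lean on these libraries where they do the work, as an engineer would, in place of code of your own. Each camera call takes 0.05 s, during which the arm holds its last target. There are 200 camera calls.

## Working session

There is one attempt and no reset: what is moved stays moved. The work goes in short steps, Python scripts to look and compute and a tool call to move; the robot and the scene stay as the last step left them, time stands still between calls to the robot, and variables do not carry over. Pictures are saved under pics/ and viewed, at most 10 in all, crops included, and the job is handed in when it is done.

Besides the shell and the picture viewer there is one more tool, called after "Request:" as name(argument=value, ...), one argument or row to a line, values as JSON. drive_tool: Moves the arm, as the interface text tells. Its arguments: {"type":"object","properties":{"targets":{"type":"array"},"jaw":{"type":"number"},"squeeze":{"type":"number"}},"required":["targets"]}

```bash
mkdir -p pics; ls; cat > h.py <<'E'
import numpy as np, cv2
from scipy.spatial.transform import Rotation as R
from plant import robot
def cam(n):
    m=robot.camera_model(n); Rm=R.from_rotvec(m['rvec']).as_matrix(); return m,Rm,np.array(m['tvec'])
def cloud(n,d):
    m,Rm,t=cam(n); v,u=np.indices(d.shape)
    p=np.stack([(u-m['cx'])/m['fx']*d,(v-m['cy'])/m['fy']*d,d],-1)
    return (p-t)@Rm
E
python3 - <<'E'
from h import *
for n in ("scene","top"):
    im,d=robot.get_image(n); cv2.imwrite(f'pics/{n}0.png',im[...,::-1]); np.save(f'{n}0.npy',d)
    m,Rm,t=cam(n); print(n,-Rm.T@t,Rm[2])
    P=cloud(n,d)
    for l in ("panel_center","easel_seat","portrait_center","still_life_center"):
        for r in robot.cut_out(n,l):
            g=r['region']&(d>0); print(l,round(r['score'],2),np.round(r['rect']),np.round(np.median(P[g],0)),g.sum())
print(robot.state())
E
```

```text
pics
scene [ 916.63463488 -555.48846616  978.70384078] [-0.37767182  0.36709286 -0.85006284]
panel_center 0.7 [384. 125. 411. 148.] [562. 308.  54.] 436
easel_seat 0.84 [142. 177. 190. 227.] [ 219. -343.   13.] 1307
easel_seat 0.79 [304. 301. 365. 357.] [ 818. -288.   13.] 2249
easel_seat 0.7 [279. 181. 330. 229.] [525. -75.  14.] 1389
easel_seat 0.68 [250. 252. 306. 309.] [ 633. -293.   13.] 1895
easel_seat 0.57 [ 74. 274. 128. 329.] [ 360. -640.   13.] 2077
still_life_center 0.81 [369. 164. 397. 184.] [622. 155.  55.] 445
top [ 420.41778826 -161.202531   1281.41835663] [ 0.07355985 -0.01060585 -0.99723441]
panel_center 0.86 [ 98. 173. 123. 208.] [561. 313.  53.] 578
easel_seat 0.9 [307. 300. 355. 350.] [ 198. -332.   12.] 1583
easel_seat 0.82 [412. 250. 464. 301.] [ 347. -632.   12.] 1608
easel_seat 0.72 [288.  84. 340. 143.] [ 811. -276.   12.] 1588
easel_seat 0.64 [217. 190. 266. 236.] [508. -65.  13.] 1473
easel_seat 0.59 [293. 148. 341. 204.] [ 621. -280.   12.] 1511
portrait_center 0.81 [212. 143. 230. 170.] [668.  -3.  54.] 480
still_life_center 0.75 [149. 156. 177. 187.] [617. 162.  54.] 506
still_life_center 0.48 [210. 143. 230. 174.] [666.  -2.  54.] 504
{'clock': 0.5, 'joint_positions': array([ 1.04331423,  0.5993415 , -0.00251009,  1.59941445,  0.00177603,
        0.94292862, -0.07978864]), 'qvel': array([ 1.44406782e-03, -3.94788604e-05,  1.42029315e-04, -1.15135161e-03,
       -2.76997573e-04,  1.48903631e-03, -1.79855470e-03]), 'tau': array([-1.29177231e-03, -7.64188027e+01,  1.49517283e+00, -2.52502763e+01,
       -5.23305405e-02,  1.11425389e-02,  1.48650815e-04]), 'tcp_pos': array([ 315.85239398, -652.55394557,  194.08240948]), 'orientation': array([-3.06204489e+00, -7.02131003e-01,  7.42237605e-05]), 'contact_force': array([1.20050264, 0.4903675 , 0.00696206]), 'torque': array([-0.04558327,  0.00920909,  0.02219854]), 'grasp_force': 0.0, 'opening': 0.9973926832081043}
```

View pics/scene0.png

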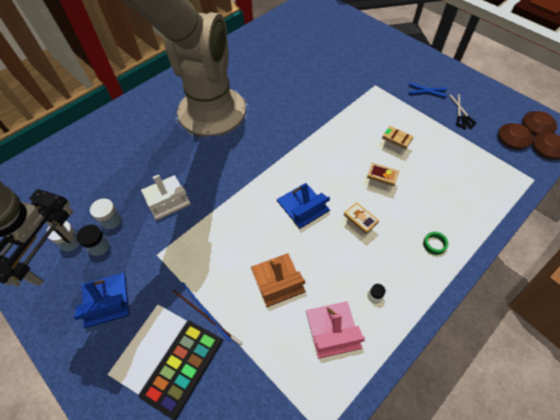

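View pics/top0.png

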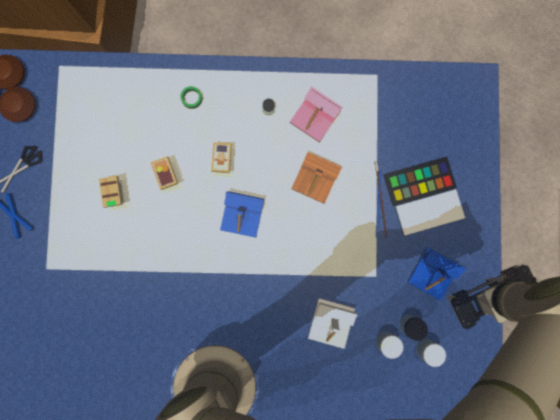

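Both views agree. The loose panel, bare with green tape, is at scene (397,137) / top (111,191). Look-alikes are still life (383,175), portrait (361,217), and easels: wooden (278,280), blue (303,204) and (103,300), pink (335,328), white (165,197). I choose the tape panel and the wooden easel, then check with a crop.

```bash
python3 - <<'E'
from h import *
def crop(n,c,h):
    im=cv2.imread(f'pics/{n}0.png'); u,v=c
    return cv2.resize(im[v-h:v+h,u-h:u+h],(390,290) if 0 else (290,290),interpolation=cv2.INTER_CUBIC)
cv2.imwrite('pics/crop.png',np.vstack([np.hstack([crop('scene',(397,137),29),crop('scene',(278,280),38)]),np.hstack([crop('top',(111,191),29),crop('top',(317,178),38)])]))
for n in ('top','scene'):
    im=cv2.imread(f'pics/{n}0.png').astype(int); d=np.load(f'{n}0.npy'); P=cloud(n,d)
    # panel
    for nm,c in (('loose',(562,311)),('still',(619,160)),('portrait',(668,-2))):
        g=(d>0)&(np.hypot(P[...,0]-c[0],P[...,1]-c[1])<70)&(P[...,2]>47)&(P[...,2]<65)
        q=P[g]; r=cv2.minAreaRect(q[:,:2].astype(np.float32)); print(n,nm,np.round(r[0],1),np.round(r[1],1),round(r[2],1),'mean',q.mean(0).round(1),g.sum())
        if nm=='loose':
            t=g&(im[...,1]>im[...,2]+40)&(im[...,1]>im[...,0]+40); print(' tape',P[t].mean(0).round(1),t.sum())
    E=(d>0)&(np.hypot(P[...,0]-625,P[...,1]+285)<95)&(P[...,2]>5)
    q=P[E]; print('easel zhist',np.histogram(q[:,2],bins=range(0,140,10))[0])
    for lo,hi in ((5,30),(38,64),(70,125),(95,125)):
        s=q[(q[:,2]>lo)&(q[:,2]<hi)]
        if len(s)>3: r=cv2.minAreaRect(s[:,:2].astype(np.float32)); print(n,lo,hi,len(s),s.mean(0).round(1),np.round(r[0],1),np.round(r[1],1),round(r[2],1))
E
```

```text
top loose [561.  315.5] [84.9 54.5] 10.6 mean [560.4 314.9  53.4] 552
 tape [526.5 308.4  54.6] 45
top still [619.1 162.9] [85.6 53.2] 22.4 mean [618.4 162.1  54.3] 537
top portrait [668.9  -1.7] [52.  85.3] 87.6 mean [668.4  -1.9  54.4] 521
easel zhist [567 346   5  13 307 155  71   9   8  10  21   0   0]
top 5 30 918 [ 602.6 -275.2    9.5] [ 620.1 -283.1] [178.2 158.7] 69.4
top 38 64 518 [ 650.3 -294.9   49.6] [ 649.7 -296.3] [102.9 101.9] 21.3
top 70 125 48 [ 617.  -280.7   93.5] [ 617.3 -280.7] [17.4 32.7] 65.9
top 95 125 25 [ 619.5 -281.5  103. ] [ 620.4 -281. ] [17.2 10.1] 83.5
scene loose [559.9 312. ] [84.1 56.4] 10.8 mean [560.6 310.   54.6] 374
 tape [525.7 307.1  55.5] 24
scene still [617.4 160.4] [83.7 58.3] 22.5 mean [618.9 157.6  55.4] 442
scene portrait [666.9  -4.5] [54.2 85.6] 87.7 mean [668.5  -6.8  55.5] 540
easel zhist [440 685   0   3 285 232 143  23  18  21  33   0   0]
scene 5 30 1125 [ 615.7 -285.8   10.5] [ 630.6 -280.7] [174.1 172.4] 71.8
scene 38 64 626 [ 651.1 -299.5   52.1] [ 627.1 -289. ] [109.5  93.2] 67.4
scene 70 125 95 [ 623.9 -287.4   91.6] [ 623.  -286.5] [18.3 18. ] 65.3
scene 95 125 42 [ 620.2 -285.6  103.5] [ 619.6 -284.8] [18.2 10.4] 62.7
```

View pics/crop.png

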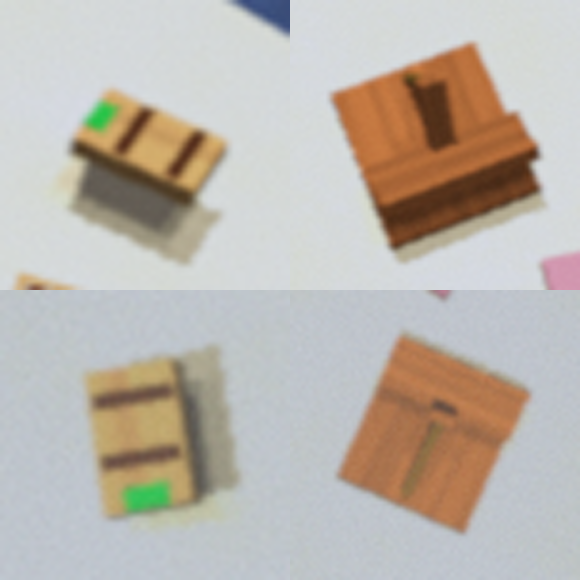

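The crop confirms it: bare back with green tape at the robot-side end, and a wooden easel with its ledge away from the robot. Next I'll fit the easel yaw and plan the reach.

```bash
cat >> h.py <<'E'
def plan(Rt,pt,pre=None):
    "tool-frame move: turn first, then shift"
    s=robot.state(); R0=R.from_rotvec(s['orientation']); Rt=R.from_matrix(Rt)
    print('clock',round(s['clock'],2),'tcp',s['tcp_pos'].round(1),'q',s['joint_positions'].round(2))
    print('turn rad',(R0.inv()*Rt).as_rotvec().round(4),'then shift mm (target axes)',Rt.inv().apply(np.array(pt)-s['tcp_pos']).round(1),
     '| shift in present axes',R0.inv().apply(np.array(pt)-s['tcp_pos']).round(1))
def toolR(yaw,pitch,sgn):
    "z: pitch rad below horizontal at yaw; y = sgn*left"
    f=np.array([np.cos(yaw),np.sin(yaw),0]); l=np.array([-f[1],f[0],0]); z=f*np.cos(pitch)-np.array([0,0,np.sin(pitch)])
    y=sgn*l; return np.stack([np.cross(y,z),y,z],1)
E
python3 - <<'E'
from h import *
for n in ('top','scene'):
    d=np.load(f'{n}0.npy'); P=cloud(n,d); q=P[(d>0)&(np.hypot(P[...,0]-635,P[...,1]+289)<85)]
    best=None
    for a in np.radians(np.arange(-32,-14,.5)):
        f=np.array([np.cos(a),np.sin(a)]); l=np.array([-f[1],f[0]])
        s=q[(q[:,2]>40)&(q[:,2]<66)]; x=s[:,:2]@f; y=s[:,:2]@l
        m=x>x.max()-38; w=np.ptp(np.percentile(y[m],[1,99]))+np.ptp(np.percentile(x[m],[1,99]))
        if best is None or w<best[0]: best=(w,a,f,l)
    w,a,f,l=best; x=q[:,:2]@f; y=q[:,:2]@l; z=q[:,2]
    L=(z>42)&(z<66)&(x>np.percentile(x[z>40],99)-34)
    print(n,np.degrees(a),'ledge y',np.percentile(y[L],[1,50,99]).round(1))
    x0=x[L].max()
    M=(z>75); yc=y[M]; print('mast y',yc.min().round(1),yc.max().round(1),'top x',x[z>98].mean().round(1))
    c=np.percentile(y[L],[1,99]).mean()
    for b in np.arange(x0-44,x0+1,4):
        k=(x>=b)&(x<b+4)&(abs(y-c)>14)&(abs(y-c)<50); print((b+2).round(0),np.median(z[k]).round(1) if k.any() else None,k.sum(),end=' | ')
    print()
    for xc in (x0-12,x0-15,x0-18): print(xc.round(1),(f*xc+l*c).round(1))
a=np.radians(10.7)
plan(toolR(a,np.pi/2,-1),[560,-100,320])
E
```

```text
top -31.0 ledge y [ 28.6  77.5 136.5]
mast y 68.7 86.5 top x 676.3
697.0 41.0 45 | 701.0 44.7 47 | 705.0 46.1 37 | 709.0 48.6 35 | 713.0 48.9 41 | 717.0 50.7 37 | 721.0 51.6 38 | 725.0 52.8 31 | 729.0 57.2 25 | 733.0 60.5 13 | 737.0 5.4 1 | 741.0 -1.8 12 | 
727.0 [ 665.6 -303.7]
724.0 [ 663.1 -302.1]
721.0 [ 660.5 -300.6]
scene -26.5 ledge y [-30.8  20.2  77.4]
mast y 12.3 30.6 top x 682.3
697.0 44.2 24 | 701.0 45.8 36 | 705.0 46.6 35 | 709.0 48.4 40 | 713.0 49.0 38 | 717.0 50.5 39 | 721.0 49.8 47 | 725.0 12.6 51 | 729.0 56.0 92 | 733.0 53.4 98 | 737.0 12.4 77 | 741.0 7.2 61 | 
727.4 [ 661.3 -303.7]
724.4 [ 658.7 -302.3]
721.4 [ 656. -301.]
clock 0.5 tcp [ 315.9 -652.6  194.1] q [ 1.04  0.6  -0.    1.6   0.    0.94 -0.08]
turn rad [-1.000e-04  0.000e+00  2.641e-01] then shift mm (target axes) [ 342.5 -497.6 -125.9] | shift in present axes [ 460.5 -391.  -125.9]
```

Request:
drive_tool(
  targets=[
    {"rz":0.088,"tz":-0.035},
    {"rz":0.088,"tz":-0.035},
    {"rz":0.088,"tz":-0.035},
    {"tz":-0.02},
  ],
  jaw=0.093,
)

```text
$.targets[0]: bad value
```

Request:
drive_tool(
  targets=[
    {"tx":0,"ty":0,"tz":-0.035,"rx":0,"ry":0,"rz":0.088},
    {"tx":0,"ty":0,"tz":-0.035,"rx":0,"ry":0,"rz":0.088},
    {"tx":0,"ty":0,"tz":-0.035,"rx":0,"ry":0,"rz":0.088},
    {"tx":0,"ty":0,"tz":-0.02,"rx":0,"ry":0,"rz":0},
  ],
  jaw=0.093,
)

```text
clock: 0.83
tcp_pos: [316.4, -653.5, 323.5]
orientation: [3.125, 0.284, 0.003]
contact_force: [-0.7, -1.1, -0.3]
opening: 1.002
grasp_force: 0.0
```

```bash
python3 - <<'E'
from h import *
# easel frame: least-squares ledge plane normal direction + lip line, and orange-mask rectangle
for n in ('top','scene'):
    im=cv2.imread(f'pics/{n}0.png'); d=np.load(f'{n}0.npy'); P=cloud(n,d)
    hsv=cv2.cvtColor(im,cv2.COLOR_BGR2HSV)
    near=np.hypot(P[...,0]-635,P[...,1]+289)<120
    m=near&(hsv[...,1]>110)&(hsv[...,0]<20)
    # base plate: constant height
    for lo,hi in ((8,20),(40,56)):
        k=(m&(P[...,2]>lo)&(P[...,2]<hi))
        if lo==40: k&=(P[...,0]>630)
        k=cv2.morphologyEx(k.astype(np.uint8),cv2.MORPH_OPEN,np.ones((2,2)))>0
        r=cv2.minAreaRect(P[k][:,:2].astype(np.float32)); print(n,lo,np.round(r[0],1),np.round(r[1],1),round(r[2],1),k.sum())
    k=m&(P[...,2]>40)&(P[...,2]<51)&(P[...,0]>630); s=P[k]; A=np.c_[s[:,:2],np.ones(len(s))]
    for i in range(4):
        c=np.linalg.lstsq(A,s[:,2],rcond=None)[0]; e=abs(A@c-s[:,2]); A=A[e<2.5]; s=s[e<2.5]
    print(' ledge plane slope deg',np.degrees(np.arctan(np.hypot(*c[:2]))).round(1),'yaw',np.degrees(np.arctan2(c[1],c[0])).round(1),len(s))
    r=cv2.minAreaRect(np.argwhere(m)[:,::-1].astype(np.float32)); print(' px rect',r)
plan(toolR(np.radians(10.7),np.pi/2,-1),[560,-100,320])
E
```

```text
top 8 [ 522.1 -243.3] [104.3 252.9] 65.7 411
top 40 [ 566.8 -223.7] [100.5 302. ] 48.5 342
 ledge plane slope deg 11.2 yaw -23.2 192
 px rect ((316.1061706542969, 177.36643981933594), (36.0836181640625, 39.64231872558594), 24.443954467773438)
scene 8 [ 760.1 -376.8] [122.  459.2] 56.1 882
scene 40 [ 656.  -294.5] [120.   39.4] 71.0 341
 ledge plane slope deg 13.8 yaw -24.3 241
 px rect ((279.0862121582031, 278.46551513671875), (42.89562225341797, 44.009796142578125), 68.19859313964844)
clock 0.83 tcp [ 316.4 -653.5  323.5] q [ 0.99  0.5   0.08  1.45 -0.04  1.19 -0.31]
turn rad [ 0.0042 -0.0014 -0.0054] then shift mm (target axes) [ 342.1 -498.7    3.5] | shift in present axes [ 339.4 -500.5    1.9]
```

Request:
drive_tool(
  targets=[
    {"tx":0.022,"ty":-0.031,"tz":0,"rx":0,"ry":0,"rz":0},
    {"tx":0.022,"ty":-0.031,"tz":0,"rx":0,"ry":0,"rz":0},
    {"tx":0.022,"ty":-0.031,"tz":0,"rx":0,"ry":0,"rz":0},
    {"tx":0.022,"ty":-0.031,"tz":0,"rx":0,"ry":0,"rz":0},
    {"tx":0.022,"ty":-0.031,"tz":0,"rx":0,"ry":0,"rz":0},
    {"tx":0.022,"ty":-0.031,"tz":0,"rx":0,"ry":0,"rz":0},
    {"tx":0.022,"ty":-0.031,"tz":0,"rx":0,"ry":0,"rz":0},
    {"tx":0.022,"ty":-0.031,"tz":0,"rx":0,"ry":0,"rz":0},
    {"tx":0.022,"ty":-0.031,"tz":0,"rx":0,"ry":0,"rz":0},
    {"tx":0.022,"ty":-0.031,"tz":0,"rx":0,"ry":0,"rz":0},
    {"tx":0.022,"ty":-0.031,"tz":0,"rx":0,"ry":0,"rz":0},
    {"tx":0.022,"ty":-0.031,"tz":0,"rx":0,"ry":0,"rz":0},
  ],
)

```text
clock: 1.83
tcp_pos: [506.6, -236.3, 319.5]
orientation: [3.128, 0.293, 0.001]
contact_force: [0.6, -0.3, 1.2]
opening: 1.003
grasp_force: 0.0
```

Request:
drive_tool(
  targets=[
    {"tx":0.022,"ty":-0.031,"tz":0,"rx":0,"ry":0,"rz":0},
    {"tx":0.022,"ty":-0.031,"tz":0,"rx":0,"ry":0,"rz":0},
    {"tx":0.022,"ty":-0.031,"tz":0,"rx":0,"ry":0,"rz":0},
    {"tx":0,"ty":-0.035,"tz":0,"rx":0,"ry":0,"rz":0},
    {"tx":0,"ty":-0.035,"tz":0,"rx":0,"ry":0,"rz":0},
    {"tx":0,"ty":-0.035,"tz":0,"rx":0,"ry":0,"rz":0},
    {"tx":0,"ty":-0.035,"tz":0,"rx":0,"ry":0,"rz":0},
    {"tx":0,"ty":-0.035,"tz":0,"rx":0,"ry":0,"rz":0},
    {"tx":0,"ty":-0.035,"tz":0,"rx":0,"ry":0,"rz":0},
    {"tx":0,"ty":-0.035,"tz":0,"rx":0,"ry":0,"rz":0},
    {"tx":0,"ty":-0.035,"tz":0,"rx":0,"ry":0,"rz":0},
    {"tx":0,"ty":0,"tz":0,"rx":0,"ry":0,"rz":0},
  ],
)

```text
clock: 2.83
tcp_pos: [500.0, 148.1, 319.5]
orientation: [-3.123, -0.306, -0.001]
contact_force: [-0.2, -0.3, 0.3]
opening: 0.999
grasp_force: 0.0
```

```bash
python3 - <<'E'
from h import *
a=np.radians(10.7); Rg=toolR(a,np.pi/4,-1)
plan(Rg,np.array([560.5,313.5,47])-91*Rg[:,2])
E
```

```text
clock 2.83 tcp [500.  148.1 319.5] q [-0.2   0.23 -0.24  1.89  0.06  1.03 -1.84]
turn rad [-0.0063  0.7845  0.0069] then shift mm (target axes) [-129.  -151.3  165.5] | shift in present axes [  26.9 -150.5  208.7]
```

Request:
drive_tool(
  targets=[
    {"tx":0,"ty":-0.019,"tz":0,"rx":0,"ry":0.098,"rz":0},
    {"tx":0,"ty":-0.019,"tz":0,"rx":0,"ry":0.098,"rz":0},
    {"tx":0,"ty":-0.019,"tz":0,"rx":0,"ry":0.098,"rz":0},
    {"tx":0,"ty":-0.019,"tz":0,"rx":0,"ry":0.098,"rz":0},
    {"tx":0,"ty":-0.019,"tz":0,"rx":0,"ry":0.098,"rz":0},
    {"tx":0,"ty":-0.019,"tz":0,"rx":0,"ry":0.098,"rz":0},
    {"tx":0,"ty":-0.019,"tz":0,"rx":0,"ry":0.098,"rz":0},
    {"tx":0,"ty":-0.019,"tz":0,"rx":0,"ry":0.098,"rz":0},
    {"tx":0,"ty":0,"tz":0,"rx":0,"ry":0,"rz":0},
    {"tx":0,"ty":0,"tz":0,"rx":0,"ry":0,"rz":0},
  ],
)

```text
clock: 3.67
tcp_pos: [491.2, 231.0, 313.0]
orientation: [-3.012, -0.287, -0.748]
contact_force: [0.2, 1.0, -0.5]
opening: 1.0
grasp_force: 0.0
```

```bash
python3 - <<'E'
from h import *
a=np.radians(10.7); Rg=toolR(a,np.pi/4,-1)
plan(Rg,np.array([560.5,313.5,47])-91*Rg[:,2])
E
```

```text
clock 3.67 tcp [491.2 231.  313. ] q [-0.85  0.07  0.14  2.23  0.54  0.48 -2.52]
turn rad [0.0172 0.3003 0.0104] then shift mm (target axes) [-129.1  -68.2  156.1] | shift in present axes [-76.6 -72.3 186. ]
```

```bash
cat > kin.py <<'E'
import numpy as np, itertools, json, os
from scipy.spatial.transform import Rotation as R
from scipy.optimize import least_squares
def fk(q,p,s):
    h,L1,L2,L3,a1,a2,a3,c1,c7,a0,b1,b2,b3=p
    T=R.from_euler('z',s[0]*q[0]+c1); x=np.array([0,0,h])
    def step(x,T,v): return x+T.apply(v)
    x=step(x,T,[a0,0,0]); T=T*R.from_euler('y',q[1])*R.from_euler('z',s[1]*q[2]); x=step(x,T,[a1,b1,L1])
    T=T*R.from_euler('y',q[3]); x=step(x,T,[a2,b2,0]); T=T*R.from_euler('z',s[2]*q[4]); x=step(x,T,[0,0,L2])
    T=T*R.from_euler('y',q[5]); x=step(x,T,[a3,b3,0]); T=T*R.from_euler('z',s[3]*q[6]+c7); x=step(x,T,[0,0,L3]); return x,T
E
python3 - <<'E'
from h import *; from kin import *
s0=robot.state()
D=[([ 1.04331423,0.5993415,-0.00251009,1.59941445,0.00177603,0.94292862,-0.07978864],[315.852,-652.554,194.08],[-3.06204,-.70213,0]),
([0.99,0.5,0.08,1.45,-0.04,1.19,-0.31],[316.4,-653.5,323.5],[3.125,.284,.003]),
([-0.2,0.23,-0.24,1.89,0.06,1.03,-1.84],[500,148.1,319.5],[-3.123,-.306,-.001]),
(s0['joint_positions'].tolist(),s0['tcp_pos'].tolist(),s0['orientation'].tolist())]
json.dump(D,open('D.json','w'))
out=[]
for s in itertools.product([1,-1],repeat=4):
    def f(p):
        e=[]
        for q,x,o in D:
            X,T=fk(q,p,s); e+=list((X-x)/5)+list((T.inv()*R.from_rotvec(o)).as_rotvec()/.01)
        return np.r_[e,(np.array(p)[[4,5,6,9,10,11,12]])/60,(np.array(p[:4])-[340,400,400,300])/200]
    for c1 in (-2,0,2):
      for c7 in (0,1.6,-1.6,3):
        r=least_squares(f,[340,400,400,300,0,0,0,c1,c7,0,0,0,0]); out.append((r.cost,s,r.x))
out.sort(key=lambda t:t[0])
for o in out[:3]: print(round(o[0],2),o[1],o[2].round(2))
c,s,p=out[0]
for q,x,o in D:
    X,T=fk(q,p,s); print((X-x).round(1),(T.inv()*R.from_rotvec(o)).as_rotvec().round(3))
json.dump([list(s),p.tolist()],open('K.json','w'))
E
```

```text
1.94 (-1, -1, -1, -1) [ 2.9921e+02  6.5469e+02  4.5176e+02  3.7902e+02 -9.6900e+00  9.4300e+00
  3.3000e+00 -1.0000e-02  1.5600e+00  5.0800e+00 -1.7740e+01 -1.7740e+01
 -1.3850e+01]
1.94 (-1, -1, -1, -1) [ 2.9921e+02  6.5469e+02  4.5176e+02  3.7902e+02 -9.6900e+00  9.4300e+00
  3.3000e+00 -1.0000e-02  1.5600e+00  5.0800e+00 -1.7740e+01 -1.7740e+01
 -1.3850e+01]
1.94 (-1, -1, -1, -1) [ 2.9921e+02  6.5469e+02  4.5176e+02  3.7902e+02 -9.6900e+00  9.4300e+00
  3.3000e+00 -1.0000e-02  1.5600e+00  5.0800e+00 -1.7740e+01 -1.7740e+01
 -1.3850e+01]
[-0.2  0.1 -0.9] [-0.     0.    -0.002]
[1.1 2.2 1.9] [-0.     0.002  0.003]
[ 2.6  0.6 -2.8] [ 0.001  0.003 -0.001]
[-0.3 -1.5  1.8] [ 0.005  0.    -0.   ]
```

```bash
cat >> kin.py <<'E'
lo=np.array([-2.57,-.35,-1.29,.11,-1.05,.11,-2.63]); hi=np.array([2.57,1.97,1.29,2.56,4.19,1.86,2.63])
S,Pm=json.load(open('K.json')) if os.path.exists('K.json') else (None,None)
def ik(x,Rm,q0,w=.02):
    Rt=R.from_matrix(Rm)
    def f(q):
        X,T=fk(q,Pm,S); return np.r_[(X-x)/100,(T.inv()*Rt).as_rotvec(),w*(q-q0)]
    r=least_squares(f,np.clip(q0,lo+.02,hi-.02),bounds=(lo,hi)); X,T=fk(r.x,Pm,S)
    return r.x,np.linalg.norm(X-x),np.linalg.norm((T.inv()*Rt).as_rotvec())
E
python3 - <<'E'
from h import *; from kin import *
qn=robot.state()['joint_positions']; rng=np.random.default_rng(0)
C=np.array([560.5,313.5,47]); a=np.radians(10.7)
E=np.array([655,-300,49]); b=np.radians(-24)
for name,c,yaw in (('grasp',C,a),('place',E+[-5*np.cos(b),5*np.sin(-b),42],b)):
  for pitch in (45,55):
    for sg in (-1,1):
      for back in (-19,90):
        Rg=toolR(yaw,np.radians(pitch),sg); sols=[]
        for k in range(25):
            q0=rng.uniform(lo,hi) if k else qn
            q,e,eo=ik(c-back*Rg[:,2],Rg,q0,1e-4)
            if e<1 and eo<.01: sols.append((np.min(np.minimum(q-lo,hi-q)).round(2),q.round(2).tolist()))
        sols.sort(key=lambda t:-t[0]); print(name,pitch,sg,back,len(sols)); [print('   ',*t) for t in sols[:3]]
E
```

```text
grasp 45 -1 -19 10
    0.11 [-1.32, 1.14, 0.96, 2.45, 3.49, 0.89, 0.38]
    0.11 [-1.27, 1.07, 0.84, 2.45, 3.37, 0.85, 0.54]
    0.09 [-0.8, 0.84, 0.04, 2.47, 2.66, 0.92, 1.42]
grasp 45 -1 90 11
    0.0 [-1.52, 1.13, 1.29, 2.56, 3.81, 0.93, 0.12]
    0.0 [-1.52, 1.13, 1.29, 2.56, 3.81, 0.93, 0.12]
    0.0 [-1.52, 1.13, 1.29, 2.56, 3.81, 0.93, 0.12]
grasp 45 1 -19 19
    0.09 [-0.95, 0.87, 0.27, 2.47, 2.83, 0.86, -1.94]
    0.09 [-0.78, 0.84, 0.01, 2.47, 2.64, 0.93, -1.7]
    0.09 [-0.76, 0.84, -0.03, 2.47, 2.61, 0.94, -1.67]
grasp 45 1 90 0
grasp 55 -1 -19 12
    0.21 [-1.13, 0.87, 0.66, 2.35, 3.46, 0.52, 0.64]
    0.2 [-1.04, 0.81, 0.5, 2.36, 3.21, 0.5, 0.91]
    0.2 [-1.02, 0.8, 0.47, 2.36, 3.17, 0.5, 0.96]
grasp 55 -1 90 9
    0.14 [-1.35, 0.7, 0.88, 2.42, 3.72, 0.4, 0.41]
    0.13 [-1.26, 0.63, 0.71, 2.43, 3.39, 0.35, 0.75]
    0.12 [-1.13, 0.57, 0.5, 2.44, 2.98, 0.35, 1.16]
grasp 55 1 -19 20
    0.18 [-0.63, 0.73, -0.15, 2.38, 2.47, 0.64, -1.41]
    0.18 [-0.72, 0.73, -0.0, 2.38, 2.59, 0.58, -1.55]
    0.18 [-0.29, 0.81, -0.68, 2.38, 2.15, 0.91, -1.03]
grasp 55 1 90 16
    0.11 
[... 854 characters left out ...]
lace 55 -1 -19 9
    0.34 [0.06, 0.72, 0.48, 2.2, 3.81, 0.45, 0.78]
    0.32 [0.65, 0.68, -0.42, 2.24, 2.5, 0.45, 2.23]
    0.27 [0.5, 0.66, -0.18, 2.23, 2.81, 0.38, 1.89]
place 55 -1 90 13
    0.22 [0.72, 0.47, -0.5, 2.32, 2.28, 0.35, 2.41]
    0.16 [0.09, 0.48, 0.41, 2.28, 3.85, 0.27, 0.8]
    0.15 [0.1, 0.48, 0.38, 2.28, 3.82, 0.26, 0.83]
place 55 1 -19 18
    0.32 [0.96, 0.83, -0.94, 2.24, 2.11, 0.74, -0.42]
    0.32 [0.89, 0.78, -0.8, 2.24, 2.18, 0.65, -0.52]
    0.32 [0.68, 0.69, -0.47, 2.24, 2.45, 0.47, -0.85]
place 55 1 90 17
    0.23 [1.02, 0.59, -0.98, 2.33, 1.94, 0.6, -0.38]
    0.23 [0.89, 0.52, -0.76, 2.33, 2.06, 0.47, -0.51]
    0.23 [0.86, 0.51, -0.72, 2.33, 2.09, 0.45, -0.54]
```

```bash
python3 - <<'E'
from h import *; from kin import *
C=np.array([560.5,313.5,47]); a=np.radians(10.7)
E=np.array([655,-300,49]); b=np.radians(-24)
for al in (45,50):
    q=np.array([-0.76,0.84,-0.03,2.47,2.61,0.94,-1.67]); Rg=toolR(a,np.radians(al),1)
    for up in (0,40,80,120,200):
        q,e,eo=ik(C+[0,0,up]+19*Rg[:,2],Rg,q,.003); print('grasp',al,up,q.round(2),round(e,1),round(eo,3))
    be=86-al; q=np.array([0.26,0.74,0.18,2.33,3.26,0.72,1.38]); Rg=toolR(b,np.radians(be),-1)
    for up in (0,40,80,120,200):
        q,e,eo=ik(E+[-3*np.cos(b),-3*np.sin(b),44+up]+19*Rg[:,2],Rg,q,.003); print('place',be,up,q.round(2),round(e,1),round(eo,3))
E
```

```text
grasp 45 0 [-0.76  0.84 -0.03  2.47  2.62  0.94 -1.67] 0.0 0.0
grasp 45 40 [-0.77  0.74 -0.01  2.47  2.59  0.85 -1.62] 0.0 0.0
grasp 45 80 [-0.79  0.64  0.02  2.46  2.54  0.74 -1.56] 0.0 0.0
grasp 45 120 [-0.83  0.54  0.07  2.44  2.49  0.63 -1.48] 0.0 0.0
grasp 45 200 [-0.96  0.38  0.23  2.38  2.29  0.42 -1.24] 0.0 0.0
place 41 0 [0.25 0.78 0.19 2.37 3.23 0.86 1.39] 0.0 0.0
place 41 40 [0.25 0.69 0.19 2.36 3.25 0.76 1.39] 0.0 0.0
place 41 80 [0.24 0.6  0.19 2.34 3.26 0.65 1.39] 0.0 0.0
place 41 120 [0.24 0.51 0.2  2.32 3.27 0.54 1.38] 0.0 0.0
place 41 200 [0.24 0.35 0.18 2.25 3.29 0.31 1.38] 0.0 0.0
grasp 50 0 [-0.74  0.78 -0.02  2.43  2.61  0.76 -1.61] 0.0 0.0
grasp 50 40 [-0.76  0.69  0.01  2.42  2.57  0.66 -1.56] 0.0 0.0
grasp 50 80 [-0.79  0.59  0.06  2.4   2.52  0.56 -1.49] 0.0 0.0
grasp 50 120 [-0.85  0.51  0.14  2.38  2.46  0.45 -1.41] 0.0 0.0
grasp 50 200 [-1.11  0.38  0.48  2.31  2.28  0.21 -1.21] 0.0 0.0
place 36 0 [0.25 0.84 0.19 2.42 3.21 1.05 1.4 ] 0.0 0.0
place 36 40 [0.25 0.74 0.19 2.41 3.22 0.95 1.4 ] 0.0 0.0
place 36 80 [0.24 0.65 0.2  2.4  3.23 0.84 1.4 ] 0.0 0.0
place 36 120 [0.23 0.56 0.21 2.38 3.24 0.73 1.4 ] 0.0 0.0
place 36 200 [0.22 0.38 0.21 2.31 3.25 0.49 1.41] 0.0 0.0
```

```bash
cat >> kin.py <<'E'
def rows(qs,i0=0,n=12):
    "print tool-axis rows along joint path qs"
    Q=[fk(q,Pm,S) for q in qs]; o=[]
    for (x,T),(X,U) in zip(Q[i0:i0+n],Q[i0+1:i0+n+1]):
        t=T.inv().apply(X-x)/1000; r=(T.inv()*U).as_rotvec(); o.append(dict(zip(('tx','ty','tz','rx','ry','rz'),[round(float(v),4) for v in (*t,*r)])))
    print('\n'.join(map(str,o))); return o
E
cat > jp.py <<'E'
from h import *; from kin import *
def jp(qg,N):
    s=robot.state(); q=s['joint_positions']; X,T=fk(q,Pm,S); print('clock',s['clock'].__round__(2),'q',q.round(2),'fk err',(X-s['tcp_pos']).round(1))
    qs=[q+(np.array(qg)-q)*i/N for i in range(N+1)]
    print('tcp z',[round(fk(k,Pm,S)[0][2]) for k in qs[::4]]); return rows(qs)
E
python3 - <<'E'
from jp import *
jp([-.79,.62,.03,2.44,2.53,.67,-1.53],24)
E
```

```text
clock 3.67 q [-0.85  0.07  0.14  2.23  0.54  0.48 -2.52] fk err [-0.3 -1.5  1.8]
tcp z [315, 283, 260, 238, 207, 165, 112]
{'tx': -0.0003, 'ty': 0.011, 'tz': 0.0107, 'rx': -0.0425, 'ry': -0.0004, 'rz': -0.1262}
{'tx': -0.0006, 'ty': 0.0098, 'tz': 0.0104, 'rx': -0.0404, 'ry': -0.0022, 'rz': -0.1269}
{'tx': -0.0008, 'ty': 0.0086, 'tz': 0.0102, 'rx': -0.0382, 'ry': -0.0036, 'rz': -0.1276}
{'tx': -0.0008, 'ty': 0.0074, 'tz': 0.01, 'rx': -0.0359, 'ry': -0.0046, 'rz': -0.1282}
{'tx': -0.0005, 'ty': 0.0062, 'tz': 0.0098, 'rx': -0.0337, 'ry': -0.0052, 'rz': -0.1288}
{'tx': -0.0001, 'ty': 0.0051, 'tz': 0.0095, 'rx': -0.0314, 'ry': -0.0054, 'rz': -0.1293}
{'tx': 0.0005, 'ty': 0.0042, 'tz': 0.0093, 'rx': -0.0293, 'ry': -0.0052, 'rz': -0.1298}
{'tx': 0.0013, 'ty': 0.0033, 'tz': 0.009, 'rx': -0.0273, 'ry': -0.0046, 'rz': -0.1301}
{'tx': 0.0022, 'ty': 0.0026, 'tz': 0.0088, 'rx': -0.0255, 'ry': -0.0038, 'rz': -0.1304}
{'tx': 0.0032, 'ty': 0.002, 'tz': 0.0085, 'rx': -0.024, 'ry': -0.0026, 'rz': -0.1305}
{'tx': 0.0043, 'ty': 0.0016, 'tz': 0.0082, 'rx': -0.0227, 'ry': -0.0011, 'rz': -0.1305}
{'tx': 0.0055, 'ty': 0.0014, 'tz': 0.008, 'rx': -0.0218, 'ry': 0.0006, 'rz': -0.1304}
```

Request:
drive_tool(
  targets=[
    {"tx":0,"ty":0.009,"tz":0.0085,"rx":-0.034,"ry":0,"rz":-0.1},
    {"tx":0,"ty":0.008,"tz":0.0085,"rx":-0.032,"ry":-0.002,"rz":-0.1},
    {"tx":-0.001,"ty":0.007,"tz":0.008,"rx":-0.031,"ry":-0.003,"rz":-0.1},
    {"tx":-0.001,"ty":0.006,"tz":0.008,"rx":-0.029,"ry":-0.004,"rz":-0.1},
    {"tx":0,"ty":0.005,"tz":0.008,"rx":-0.027,"ry":-0.004,"rz":-0.1},
    {"tx":0,"ty":0.004,"tz":0.008,"rx":-0.026,"ry":-0.004,"rz":-0.1},
    {"tx":0,"ty":0.004,"tz":0.0075,"rx":-0.024,"ry":-0.004,"rz":-0.1},
    {"tx":0.001,"ty":0.003,"tz":0.0075,"rx":-0.023,"ry":-0.004,"rz":-0.1},
    {"tx":0.001,"ty":0.002,"tz":0.007,"rx":-0.022,"ry":-0.003,"rz":-0.1},
    {"tx":0.002,"ty":0.002,"tz":0.007,"rx":-0.02,"ry":-0.003,"rz":-0.1},
  ],
)

```text
clock: 4.5
tcp_pos: [551.6, 183.9, 257.2]
orientation: [2.207, 1.402, 0.563]
contact_force: [0.0, -0.4, 0.9]
opening: 1.001
grasp_force: 0.0
```

```bash
python3 - <<'E'
from jp import *
jp([-.79,.62,.03,2.44,2.53,.67,-1.53],22)
E
```

```text
clock 4.5 q [-0.87  0.25  0.15  2.27  1.13  0.54 -2.14] fk err [1.1 1.  8.4]
tcp z [266, 249, 230, 205, 173, 134]
{'tx': 0.0004, 'ty': 0.0024, 'tz': 0.0068, 'rx': -0.0208, 'ry': -0.0051, 'rz': -0.0961}
{'tx': 0.001, 'ty': 0.002, 'tz': 0.0066, 'rx': -0.0198, 'ry': -0.0044, 'rz': -0.0962}
{'tx': 0.0017, 'ty': 0.0016, 'tz': 0.0064, 'rx': -0.0188, 'ry': -0.0036, 'rz': -0.0963}
{'tx': 0.0024, 'ty': 0.0014, 'tz': 0.0063, 'rx': -0.018, 'ry': -0.0026, 'rz': -0.0963}
{'tx': 0.0031, 'ty': 0.0012, 'tz': 0.0061, 'rx': -0.0174, 'ry': -0.0016, 'rz': -0.0963}
{'tx': 0.0038, 'ty': 0.0011, 'tz': 0.006, 'rx': -0.0169, 'ry': -0.0005, 'rz': -0.0962}
{'tx': 0.0046, 'ty': 0.0011, 'tz': 0.0058, 'rx': -0.0166, 'ry': 0.0007, 'rz': -0.0961}
{'tx': 0.0054, 'ty': 0.0011, 'tz': 0.0056, 'rx': -0.0164, 'ry': 0.0019, 'rz': -0.0959}
{'tx': 0.0062, 'ty': 0.0013, 'tz': 0.0055, 'rx': -0.0164, 'ry': 0.0032, 'rz': -0.0956}
{'tx': 0.0069, 'ty': 0.0016, 'tz': 0.0053, 'rx': -0.0166, 'ry': 0.0045, 'rz': -0.0953}
{'tx': 0.0077, 'ty': 0.0019, 'tz': 0.0051, 'rx': -0.0169, 'ry': 0.0058, 'rz': -0.0949}
{'tx': 0.0084, 'ty': 0.0023, 'tz': 0.005, 'rx': -0.0174, 'ry': 0.007, 'rz': -0.0945}
```

Request:
drive_tool(
  targets=[
    {"tx":0.0005,"ty":0.0025,"tz":0.007,"rx":-0.021,"ry":-0.005,"rz":-0.096},
    {"tx":0.001,"ty":0.002,"tz":0.0065,"rx":-0.02,"ry":-0.0045,"rz":-0.096},
    {"tx":0.0015,"ty":0.0015,"tz":0.0065,"rx":-0.019,"ry":-0.0035,"rz":-0.096},
    {"tx":0.0025,"ty":0.0015,"tz":0.0065,"rx":-0.018,"ry":-0.0025,"rz":-0.096},
    {"tx":0.003,"ty":0.001,"tz":0.006,"rx":-0.0175,"ry":-0.0015,"rz":-0.096},
    {"tx":0.004,"ty":0.001,"tz":0.006,"rx":-0.017,"ry":-0.0005,"rz":-0.096},
    {"tx":0.0045,"ty":0.001,"tz":0.006,"rx":-0.0165,"ry":0.0005,"rz":-0.096},
    {"tx":0.0055,"ty":0.001,"tz":0.0055,"rx":-0.0165,"ry":0.002,"rz":-0.096},
    {"tx":0.006,"ty":0.0015,"tz":0.0055,"rx":-0.0165,"ry":0.003,"rz":-0.0955},
    {"tx":0.007,"ty":0.0015,"tz":0.0055,"rx":-0.0165,"ry":0.0045,"rz":-0.095},
  ],
)

```text
clock: 5.33
tcp_pos: [598.9, 206.3, 209.2]
orientation: [1.174, 2.063, 0.288]
contact_force: [1.3, 0.5, 0.5]
opening: 0.999
grasp_force: 0.0
```

```bash
python3 - <<'E'
from jp import *
a=np.radians(10.7); Rg=toolR(a,np.radians(47),1)
q,e,eo=ik(np.array([560.5,313.5,147])+19*Rg[:,2],Rg,np.array([-.79,.62,.03,2.44,2.53,.67,-1.53]),.003); print(q.round(2),e,eo)
jp(q,12)
plan(Rg,np.array([560.5,313.5,147])+19*Rg[:,2])
E
```

```text
[-0.81  0.57  0.05  2.43  2.5   0.62 -1.49] 4.351416925151305e-05 2.393640780301054e-06
clock 5.33 q [-0.88  0.42  0.15  2.34  1.74  0.58 -1.85] fk err [-0.   8.5 11. ]
tcp z [220, 197, 168, 133]
{'tx': 0.007, 'ty': 0.0025, 'tz': 0.004, 'rx': -0.0179, 'ry': 0.0078, 'rz': -0.0946}
{'tx': 0.0076, 'ty': 0.0028, 'tz': 0.0039, 'rx': -0.0183, 'ry': 0.0087, 'rz': -0.0943}
{'tx': 0.0082, 'ty': 0.0032, 'tz': 0.0038, 'rx': -0.0189, 'ry': 0.0096, 'rz': -0.0938}
{'tx': 0.0087, 'ty': 0.0037, 'tz': 0.0037, 'rx': -0.0197, 'ry': 0.0104, 'rz': -0.0933}
{'tx': 0.0092, 'ty': 0.0042, 'tz': 0.0035, 'rx': -0.0205, 'ry': 0.0111, 'rz': -0.0928}
{'tx': 0.0097, 'ty': 0.0048, 'tz': 0.0034, 'rx': -0.0215, 'ry': 0.0118, 'rz': -0.0922}
{'tx': 0.0101, 'ty': 0.0055, 'tz': 0.0033, 'rx': -0.0227, 'ry': 0.0123, 'rz': -0.0916}
{'tx': 0.0104, 'ty': 0.0062, 'tz': 0.0031, 'rx': -0.0239, 'ry': 0.0127, 'rz': -0.0909}
{'tx': 0.0107, 'ty': 0.007, 'tz': 0.003, 'rx': -0.0253, 'ry': 0.013, 'rz': -0.0902}
{'tx': 0.0108, 'ty': 0.0079, 'tz': 0.0029, 'rx': -0.0268, 'ry': 0.0131, 'rz': -0.0894}
{'tx': 0.011, 'ty': 0.0087, 'tz': 0.0027, 'rx': -0.0283, 'ry': 0.0131, 'rz': -0.0886}
{'tx': 0.011, 'ty': 0.0096, 'tz': 0.0026, 'rx': -0.0299, 'ry': 0.0129, 'rz': -0.0878}
clock 5.33 tcp [598.9 206.3 209.2] q [-0.88  0.42  0.15  2.34  1.74  0.58 -1.85]
turn rad [-0.2583  0.152  -1.1008] then shift mm (target axes) [ 55.5 112.5  52.3] | shift in present axes [134.5   5.3  19. ]
```

Request:
drive_tool(
  targets=[
    {"tx":0.007,"ty":0.0025,"tz":0.004,"rx":-0.018,"ry":0.008,"rz":-0.0945},
    {"tx":0.0075,"ty":0.003,"tz":0.004,"rx":-0.018,"ry":0.0085,"rz":-0.0945},
    {"tx":0.008,"ty":0.003,"tz":0.004,"rx":-0.019,"ry":0.0095,"rz":-0.094},
    {"tx":0.0085,"ty":0.0035,"tz":0.0035,"rx":-0.0195,"ry":0.0105,"rz":-0.0935},
    {"tx":0.009,"ty":0.004,"tz":0.0035,"rx":-0.0205,"ry":0.011,"rz":-0.093},
    {"tx":0.0095,"ty":0.005,"tz":0.0035,"rx":-0.0215,"ry":0.012,"rz":-0.092},
    {"tx":0.01,"ty":0.0055,"tz":0.0035,"rx":-0.0225,"ry":0.0125,"rz":-0.0915},
    {"tx":0.0105,"ty":0.006,"tz":0.003,"rx":-0.024,"ry":0.0125,"rz":-0.091},
    {"tx":0.0105,"ty":0.007,"tz":0.003,"rx":-0.0255,"ry":0.013,"rz":-0.09},
    {"tx":0.011,"ty":0.008,"tz":0.003,"rx":-0.027,"ry":0.013,"rz":-0.0895},
    {"tx":0,"ty":0,"tz":0,"rx":0,"ry":0,"rz":0},
  ],
)

```text
clock: 6.25
tcp_pos: [586.2, 288.4, 139.7]
orientation: [0.014, 2.371, 0.113]
contact_force: [0.9, 0.3, -0.4]
opening: 1.001
grasp_force: 0.0
```

```bash
python3 - <<'E'
from jp import *
a=np.radians(10.7); Rg=toolR(a,np.radians(47),1)
plan(Rg,np.array([560.5,313.5,147])+19*Rg[:,2])
E
```

```text
clock 6.25 tcp [586.2 288.4 139.7] q [-0.84  0.55  0.07  2.41  2.35  0.62 -1.55]
turn rad [-0.0503  0.0259 -0.1774] then shift mm (target axes) [10.1 29.4 -0.4] | shift in present axes [15.1 27.1 -2.2]
```

Request:
drive_tool(
  targets=[
    {"tx":0,"ty":0,"tz":0,"rx":-0.017,"ry":0.009,"rz":-0.06},
    {"tx":0,"ty":0,"tz":0,"rx":-0.017,"ry":0.009,"rz":-0.06},
    {"tx":0,"ty":0,"tz":0,"rx":-0.017,"ry":0.009,"rz":-0.06},
    {"tx":0.005,"ty":0.015,"tz":0,"rx":0,"ry":0,"rz":0},
    {"tx":0.005,"ty":0.0145,"tz":0,"rx":0,"ry":0,"rz":0},
    {"tx":0,"ty":0,"tz":0,"rx":0,"ry":0,"rz":0},
  ],
)

```text
clock: 6.75
tcp_pos: [573.6, 318.4, 134.3]
orientation: [-0.22, 2.381, 0.091]
contact_force: [-0.5, 0.4, -0.0]
opening: 1.002
grasp_force: 0.0
```

```bash
python3 - <<'E'
from jp import *
a=np.radians(10.7); Rg=toolR(a,np.radians(47),1)
plan(Rg,np.array([560.5,313.5,47])+19*Rg[:,2])
o=[]
for n,c in (('scene',(400,140)),('top',(111,191))):
    im,d=robot.get_image(n); u,v=c; o.append(cv2.resize(im[v-55:v+55,u-55:u+55,::-1],(390,390),interpolation=cv2.INTER_CUBIC) )
cv2.imwrite('pics/pre.png',np.hstack(o))
E
```

```text
clock 6.75 tcp [573.6 318.4 134.3] q [-0.88  0.56  0.08  2.4   2.41  0.58 -1.44]
turn rad [ 0.0013  0.0016 -0.0027] then shift mm (target axes) [69.6 -2.4 73.5] | shift in present axes [69.7 -2.7 73.4]
```

View pics/pre.png

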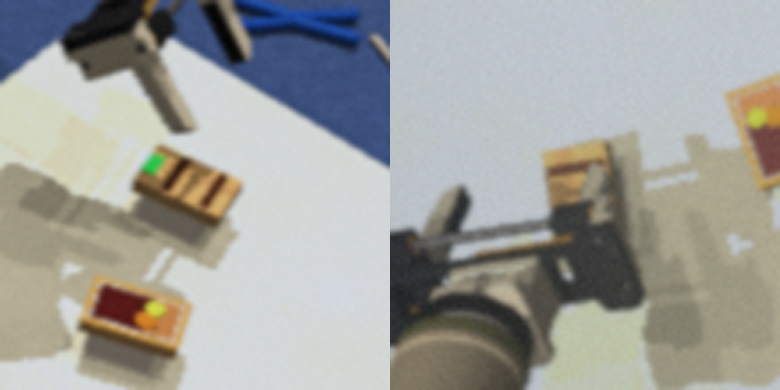

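The picture shows the fingers straddling the panel from above, which agrees with the numbers once parallax is counted. I'll descend now.

Request:
drive_tool(
  targets=[
    {"tx":0.014,"ty":-0.0005,"tz":0.0147,"rx":0,"ry":0,"rz":0},
    {"tx":0.014,"ty":-0.0005,"tz":0.0147,"rx":0,"ry":0,"rz":0},
    {"tx":0.014,"ty":-0.0005,"tz":0.0147,"rx":0,"ry":0,"rz":0},
    {"tx":0.014,"ty":-0.0005,"tz":0.0147,"rx":0,"ry":0,"rz":0},
    {"tx":0.007,"ty":-0.0005,"tz":0.0074,"rx":0,"ry":0,"rz":0},
    {"tx":0,"ty":0,"tz":0,"rx":0,"ry":0,"rz":0},
  ],
)

```text
clock: 7.35
tcp_pos: [573.4, 312.2, 41.0]
orientation: [-0.222, 2.383, 0.084]
contact_force: [-0.3, 0.2, -0.1]
opening: 1.001
grasp_force: 0.0
```

```bash
python3 - <<'E'
from jp import *
a=np.radians(10.7); Rg=toolR(a,np.radians(47),1)
plan(Rg,np.array([560.5,313.5,47])+19*Rg[:,2]); print(robot.state()['contact_force'])
o=[]
for n,c in (('scene',(400,140)),('top',(111,191))):
    im,d=robot.get_image(n); u,v=c; o.append(cv2.resize(im[v-35:v+35,u-35:u+35,::-1],(390,390),interpolation=cv2.INTER_CUBIC) )
cv2.imwrite('pics/pre2.png',np.hstack(o))
E
```

```text
clock 7.35 tcp [573.4 312.2  41. ] q [-0.8   0.77 -0.02  2.44  2.53  0.81 -1.6 ]
turn rad [-0.0031 -0.0007  0.0001] then shift mm (target axes) [5.  3.7 6.2] | shift in present axes [5.  3.7 6.1]
[-0.31182827  0.18420899 -0.13053558]
```

View pics/pre2.png

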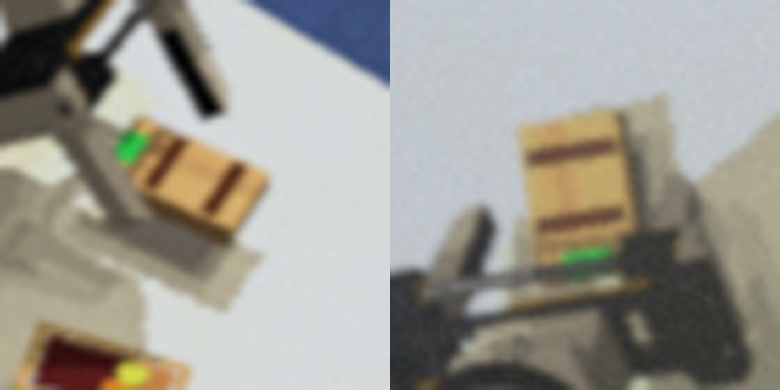

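```bash
python3 - <<'E'
from jp import *
for n,(u0,u1,v0,v1) in (('top',(86,100,190,208)),('scene',(375,412,108,148))):
    im,d=robot.get_image(n); P=cloud(n,d); s=robot.state(); T=R.from_rotvec(s['orientation'])
    L=T.inv().apply((P-s['tcp_pos']).reshape(-1,3)).reshape(P.shape)
    k=np.zeros(d.shape,bool); k[v0:v1,u0:u1]=1
    k&=(d>0)&(P[...,2]>25)&(abs(L[...,1])>35)&(abs(L[...,1])<75)&(abs(L[...,0])<20)&(L[...,2]>-60)
    for sg in (1,-1):
        q=L[k&(np.sign(L[...,1])==sg)]
        if len(q)>3: print(n,sg,len(q),'tool x',np.percentile(q[:,0],[5,95]).round(1),'y',np.percentile(q[:,1],[5,95]).round(1),'z max',np.sort(q[:,2])[-4:].round(1))
    # panel in tool frame
    g=(d>0)&(np.hypot(P[...,0]-561,P[...,1]-313)<55)&(abs(P[...,2]-54)<6)&(abs(L[...,1])<36); q=P[g]
    a=np.radians(10.7); f=[np.cos(a),np.sin(a)]; l=[-np.sin(a),np.cos(a)]
    print(' panel along',np.percentile(q[:,:2]@f,[1,99]).round(1),'across',np.percentile(q[:,:2]@l,[2,98]).round(1),'tcp',(s['tcp_pos'][:2]@f).round(1),(s['tcp_pos'][:2]@l).round(1))
E
```

```text
top 1 63 tool x [-10.2   6.2] y [46.2 58.3] z max [-24.  -23.6 -23.4 -22.3]
 panel along [568.8 651.6] across [180.3 231.4] tcp 621.9 201.4
scene 1 71 tool x [-9.8  7. ] y [43.1 57.6] z max [-27.9 -27.6 -26.8 -25.7]
scene -1 65 tool x [-10.1   7. ] y [-64.2 -49.2] z max [-32.  -30.4 -30.3 -26.5]
 panel along [566.9 649.2] across [176.5 230.1] tcp 622.0 201.7
```

Request:
drive_tool(
  targets=[
    {"tx":0.0025,"ty":0.0035,"tz":0.004,"rx":0,"ry":0,"rz":0},
    {"tx":0.0025,"ty":0,"tz":0.004,"rx":0,"ry":0,"rz":0},
    {"tx":0,"ty":0,"tz":0,"rx":0,"ry":0,"rz":0},
    {"tx":0,"ty":0,"tz":0,"rx":0,"ry":0,"rz":0},
  ],
  jaw=0.068,
)

```text
clock: 7.88
tcp_pos: [574.3, 318.0, 33.9]
orientation: [-0.225, 2.38, 0.087]
contact_force: [-0.3, -0.1, -0.1]
opening: 0.772
grasp_force: 0.0
```

```bash
python3 - <<'E'
from jp import *
for n,(u0,u1,v0,v1) in (('top',(80,130,180,212)),('scene',(370,415,105,155))):
    im,d=robot.get_image(n); P=cloud(n,d); s=robot.state(); T=R.from_rotvec(s['orientation'])
    L=T.inv().apply((P-s['tcp_pos']).reshape(-1,3)).reshape(P.shape)
    k=np.zeros(d.shape,bool); k[v0:v1,u0:u1]=1
    k&=(d>0)&(P[...,2]>20)&(abs(L[...,1])>30)&(abs(L[...,1])<70)&(abs(L[...,0])<14)&(L[...,2]>-60)
    for sg in (1,-1):
        q=L[k&(np.sign(L[...,1])==sg)]
        if len(q)>3: print(n,sg,len(q),'y',np.percentile(q[:,1],[5,95]).round(1),'z max',np.sort(q[:,2])[-4:].round(1))
a=np.radians(10.7); f=[np.cos(a),np.sin(a)]; l=[-np.sin(a),np.cos(a)]
print(s['tcp_pos'].round(1),'along',(s['tcp_pos'][:2]@f).round(1),'across',(s['tcp_pos'][:2]@l).round(1),s['opening'],s['contact_force'].round(1),s['joint_positions'].round(2))
E
```

```text
top 1 63 y [36.3 49.1] z max [-26.5 -25.6 -25.1 -23.1]
top -1 48 y [-50.3 -36.2] z max [-29.8 -28.8 -25.6 -25.3]
scene 1 68 y [31.7 44.9] z max [-28.8 -28.4 -27.2 -27.2]
scene -1 65 y [-53. -37.] z max [-29.6 -27.6 -17.9 -16. ]
[574.3 317.8  34. ] along 623.3 across 205.6 0.7375465036857471 [ 0.1  0.5 -0.8] [-0.8   0.79 -0.02  2.43  2.54  0.82 -1.61]
```

```bash
python3 - <<'E'
from h import *
T=R.from_rotvec([-3.06204489,-.702131003,0]); c=np.array([315.85,-652.55,194.08])
for n in ('scene','top'):
    d=np.load(f'{n}0.npy'); L=T.inv().apply((cloud(n,d)-c).reshape(-1,3)); L=L[(d.ravel()>0)&(abs(L[:,1])<75)&(abs(L[:,0])<40)&(L[:,2]>-150)&(L[:,2]<60)]
    print(n,len(L)); 
    for z in range(-120,40,8):
        k=(L[:,2]>=z)&(L[:,2]<z+8)
        if k.sum(): print(z,k.sum(),L[k].mean(0).round(0),L[k].min(0).round(0)[:2],L[k].max(0).round(0)[:2])
robot.get_image('scene'); im,d=robot.get_image('scene')
cv2.imwrite('pics/g3.png',cv2.resize(im[100:170,365:435,::-1],(560,560),interpolation=cv2.INTER_CUBIC))
E
```

```text
scene 1762
-120 84 [  29.    2. -117.] [-27. -75.] [36. 74.]
-112 8 [   4.  -33. -109.] [ -6. -49.] [33. 73.]
-104 7 [  -5.  -49. -102.] [-11. -50.] [ -1. -49.]
-96 11 [  5. -51. -92.] [ -7. -56.] [  9. -49.]
-88 25 [  7. -35. -83.] [ -1. -59.] [10. 60.]
-80 53 [  6.  -2. -76.] [ -7. -63.] [ 9. 63.]
-72 59 [  6.  -0. -68.] [ -8. -63.] [ 9. 62.]
-64 50 [  6.  -3. -60.] [ -8. -63.] [10. 62.]
-56 46 [  5.   3. -52.] [-11. -63.] [10. 61.]
-48 52 [  5.  -3. -44.] [ -9. -61.] [ 9. 61.]
-40 43 [  5.   1. -36.] [ -9. -61.] [ 9. 61.]
-32 28 [  4. -14. -29.] [ -9. -60.] [ 8. 56.]
-24 1 [  7. -51. -24.] [  7. -51.] [  7. -51.]
top 717
-120 30 [  35.   12. -117.] [ 19. -74.] [38. 74.]
-112 1 [  18.   47. -111.] [18. 47.] [18. 47.]
-96 3 [ 11.  51. -90.] [10. 48.] [11. 53.]
-88 7 [ 10.  51. -83.] [ 9. 45.] [11. 58.]
-80 6 [  9.  49. -75.] [ 7. 44.] [11. 56.]
-72 2 [  5.  45. -66.] [ 4. 45.] [ 6. 46.]
-64 1 [  4.  45. -63.] [ 4. 45.] [ 4. 45.]
-56 3 [  2.  46. -53.] [ 0. 45.] [ 3. 47.]
-48 4 [  2.  47. -43.] [-2. 44.] [10. 50.]
-40 9 [  7.  48. -36.] [-4. 44.] [12. 54.]
-32 6 [  5.  48. -29.] [-4. 44.] [11. 54.]
-24 1 [  7.  47. -24.] [ 7. 47.] [ 7. 47.]
```

View pics/g3.png

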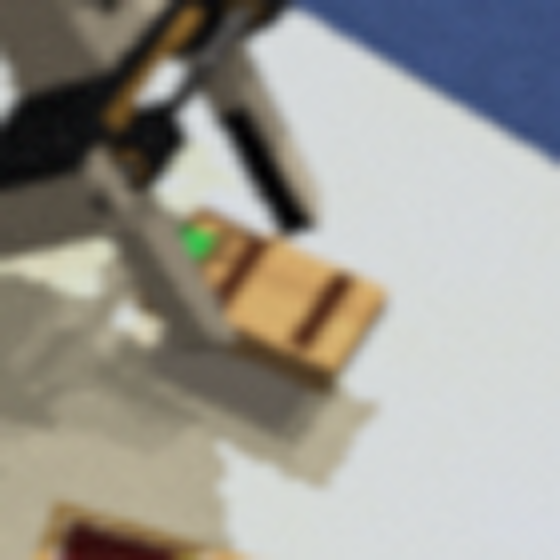

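The fingertips really end about 26 mm short of the reported TCP; both cameras agree here and at the start, and so does where the body begins. The grasp point is therefore 45 mm behind the reported TCP, so I advance 26 mm and close.

Request:
drive_tool(
  targets=[
    {"tx":0.0005,"ty":-0.0005,"tz":0.0085,"rx":0,"ry":0,"rz":0},
    {"tx":0.0005,"ty":-0.0005,"tz":0.0085,"rx":0,"ry":0,"rz":0},
    {"tx":0.0005,"ty":0,"tz":0.0085,"rx":0,"ry":0,"rz":0},
    {"tx":0,"ty":0,"tz":0,"rx":0,"ry":0,"rz":0},
    {"tx":0,"ty":0,"tz":0,"rx":0,"ry":0,"rz":0},
  ],
  jaw=0.075,
)

```text
clock: 8.5
tcp_pos: [590.9, 319.3, 13.4]
orientation: [-0.224, 2.381, 0.086]
contact_force: [0.0, -0.0, 0.0]
opening: 0.806
grasp_force: 0.0
```

Request:
drive_tool(
  targets=[
    {"tx":0,"ty":0,"tz":0,"rx":0,"ry":0,"rz":0},
    {"tx":0,"ty":0,"tz":0,"rx":0,"ry":0,"rz":0},
    {"tx":0,"ty":0,"tz":0,"rx":0,"ry":0,"rz":0},
    {"tx":0,"ty":0,"tz":0,"rx":0,"ry":0,"rz":0},
    {"tx":0,"ty":0,"tz":0,"rx":0,"ry":0,"rz":0},
    {"tx":0,"ty":0,"tz":0,"rx":0,"ry":0,"rz":0},
    {"tx":0,"ty":0,"tz":0,"rx":0,"ry":0,"rz":0},
    {"tx":0,"ty":0,"tz":0,"rx":0,"ry":0,"rz":0},
  ],
  jaw=0.03,
  squeeze=20,
)

```text
clock: 9.17
tcp_pos: [590.5, 319.9, 14.5]
orientation: [-0.225, 2.38, 0.087]
contact_force: [-2.3, 0.2, 4.2]
opening: 0.556
grasp_force: 20.0
```

```bash
python3 - <<'E'
from jp import *
s=robot.state(); print({k:np.round(v,2) for k,v in s.items()})
im,d=robot.get_image('scene'); a=im[100:170,365:435]; im,d=robot.get_image('top'); b=im[156:226,76:146]
cv2.imwrite('pics/g4.png',cv2.resize(np.hstack([a,b])[...,::-1],(780,390),interpolation=cv2.INTER_CUBIC))
E
```

```text
{'clock': np.float64(9.17), 'joint_positions': array([-0.78,  0.83, -0.03,  2.4 ,  2.56,  0.84, -1.61]), 'qvel': array([ 0.,  0., -0., -0.,  0., -0., -0.]), 'tau': array([ 6.300e-01, -6.475e+01,  3.150e+00, -1.800e-01, -1.400e-01,
        2.540e+00,  1.000e-02]), 'tcp_pos': array([590.47, 319.85,  14.49]), 'orientation': array([-0.22,  2.38,  0.09]), 'contact_force': array([-2.25,  0.18,  4.24]), 'torque': array([0.02, 0.39, 0.02]), 'grasp_force': np.float64(19.99), 'opening': np.float64(0.56)}
```

View pics/g4.png

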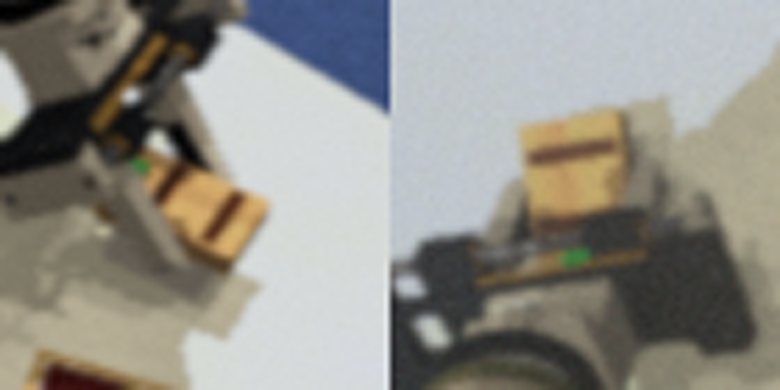

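The grip is good: the opening is 51.7 mm, and pictures show the pads on both long sides around mid-panel. Now I'll lift.

Request:
drive_tool(
  targets=[
    {"tx":-0.003,"ty":0,"tz":-0.0035,"rx":0,"ry":0,"rz":0},
    {"tx":-0.007,"ty":0,"tz":-0.007,"rx":0,"ry":0,"rz":0},
    {"tx":-0.0128,"ty":0,"tz":-0.0137,"rx":0,"ry":0,"rz":0},
    {"tx":-0.0128,"ty":0,"tz":-0.0137,"rx":0,"ry":0,"rz":0},
    {"tx":-0.0128,"ty":0,"tz":-0.0137,"rx":0,"ry":0,"rz":0},
    {"tx":-0.0128,"ty":0,"tz":-0.0137,"rx":0,"ry":0,"rz":0},
    {"tx":-0.0128,"ty":0,"tz":-0.0137,"rx":0,"ry":0,"rz":0},
    {"tx":-0.0128,"ty":0,"tz":-0.0137,"rx":0,"ry":0,"rz":0},
    {"tx":-0.0128,"ty":0,"tz":-0.0137,"rx":0,"ry":0,"rz":0},
    {"tx":0,"ty":0,"tz":0,"rx":0,"ry":0,"rz":0},
  ],
)

```text
clock: 10.1
tcp_pos: [591.3, 320.4, 164.4]
orientation: [-0.222, 2.376, 0.091]
contact_force: [0.2, 0.3, -0.3]
opening: 0.556
grasp_force: 20.0
```

```bash
python3 - <<'E'
from jp import *
s=robot.state(); print(s['grasp_force'],s['opening'],s['contact_force'].round(1))
# refit the model with good data: add this state
D=json.load(open('D.json')); D.append((s['joint_positions'].tolist(),s['tcp_pos'].tolist(),s['orientation'].tolist()))
json.dump(D,open('D.json','w'))
def f(p):
    e=[]
    for q,x,o in D:
        X,T=fk(q,p,S); e+=list((X-x)/5)+list((T.inv()*R.from_rotvec(o)).as_rotvec()/.01)
    return np.r_[e,(np.array(p)[[4,5,6,9,10,11,12]])/60]
r=least_squares(f,Pm); print(r.cost,r.x.round(1)); json.dump([S,r.x.tolist()],open('K.json','w')); import kin; kin.Pm=r.x.tolist()
# easel seat with fixed yaw
b=np.radians(-24); fv=np.array([np.cos(b),np.sin(b)]); l=np.array([-fv[1],fv[0]])
for n in ('top','scene'):
    d=np.load(f'{n}0.npy'); P=cloud(n,d); q=P[(d>0)&(np.hypot(P[...,0]-635,P[...,1]+289)<85)]
    x=q[:,:2]@fv; y=q[:,:2]@l; z=q[:,2]
    M=(z>75)&(z<104); Lg=(z>43)&(z<52)&(x>np.median(x[M])+20)
    print(n,'mast y mid',(y[M].min()+y[M].max())/2,'top x',x[z>99].mean().round(1),'ledge y',np.percentile(y[Lg],[1,99]).round(1),np.percentile(y[Lg],[1,99]).mean().round(1))
    c=y[M].mean()
    for h in (46,47,48,49,50): 
        k=(abs(z-h)<.7)&(abs(y-c)>14)&(abs(y-c)<50)&(x>np.median(x[M])+15); print(h,np.median(x[k]).round(1),end=' ')
    k=(z>54)&(z<64)&(abs(y-c)>14)&(abs(y-c)<52)&(x>np.median(x[M])+25); print('lip x',np.percentile(x[k],[10,50,90]).round(1),z[k].max().round(1))
be=40
E0=np.array([655,-300,49])
for up in (0,100):
    Rg=toolR(b,np.radians(be),-1); print(up,[np.round(v,2) for v in ik(E0+[-3*fv[0],-3*fv[1],44+up]+45*Rg[:,2],Rg,np.array([0.25,.74,.19,2.33,3.23,.76,1.39]),.003)])
E
```

```text
19.992664754390717 0.556045155490295 [ 0.2  0.3 -0.3]
1.302524213419813 [289.3 656.5 443.6 383.5  -7.9  -1.5  -6.   -0.    1.6  -5.  -25.5 -25.5
  -2.7]
top mast y mid -4.354049660654955 top x 680.7 ledge y [-59.3  48.5] -5.4
46 710.1 47 712.4 48 712.6 49 714.4 50 718.2 lip x [727.2 730.2 733.8] 63.8
scene mast y mid -8.313248387022275 top x 682.2 ledge y [-62.2  45.3] -8.5
46 706.3 47 708.1 48 710.7 49 712.5 50 716.2 lip x [727.4 732.8 735.2] 63.9
0 [array([0.2 , 0.81, 0.18, 2.35, 3.17, 0.87, 1.4 ]), np.float64(0.0), np.float64(0.0)]
100 [array([0.18, 0.6 , 0.21, 2.31, 3.19, 0.63, 1.4 ]), np.float64(0.0), np.float64(0.0)]
```

```bash
cat > place.py <<'E'
from jp import *
a=np.radians(10.7); Rp0=np.array([[np.cos(a),-np.sin(a),0],[np.sin(a),np.cos(a),0],[0,0,1]]); C=np.array([560.4,314.1,47])
Rt0=R.from_rotvec([-0.2245,2.3805,0.0865]).as_matrix(); t0=np.array([590.5,319.9,14.5])
Rrel=Rp0.T@Rt0; trel=Rp0.T@(t0-C)   # tool in panel frame
b=np.radians(-24); f=np.array([np.cos(b),np.sin(b),0]); l=np.array([-f[1],f[0],0]); u=np.array([0,0,1.]); seat=np.array([649.6,-296.3,49])
def target(dx,dy,dz,th=9):
    th=np.radians(th); px=-np.cos(th)*u+np.sin(th)*f; pz=-np.cos(th)*f-np.sin(th)*u
    Rp=np.stack([px,np.cross(pz,px),pz],1); c=seat+dx*f+dy*l+dz*u
    return Rp@Rrel, c+Rp@trel
def panel():
    s=robot.state(); Rt=R.from_rotvec(s['orientation']).as_matrix(); Rp=Rt@Rrel.T; c=s['tcp_pos']-Rp@trel; e=c-seat
    print('panel in seat frame',(e@f).round(1),(e@l).round(1),e[2].round(1),'px',Rp[:,0].round(2))
E
cat > go.py <<'E'
from place import *
import sys
N=int(sys.argv[1]); Rt,pt=target(-7,0,42.5+120); 
q,e,eo=ik(pt,Rt,np.array([.2,.6,.2,2.33,3.18,.8,1.4]),.003); print(q.round(2),e.round(2),eo.round(3),pt.round(0))
jp(q,N); panel()
E
python3 go.py 32
python3 -c "
from place import *
print([v.round(2) for v in ik(*target(-7,0,42.5)[::-1],np.array([.2,.8,.2,2.4,3.18,.9,1.4]),.003)])"
```

```text
[0.17 0.6  0.21 2.39 3.16 0.81 1.42] 0.0 0.0 [ 677. -309.  186.]
clock 10.1 q [-0.9   0.5   0.15  2.36  2.38  0.49 -1.36] fk err [-0.4  0.1  0.8]
tcp z [165, 170, 174, 178, 181, 184, 185, 186, 186]
{'tx': -0.0077, 'ty': -0.02, 'tz': 0.0057, 'rx': 0.0179, 'ry': -0.0087, 'rz': -0.0852}
{'tx': -0.0054, 'ty': -0.0207, 'tz': 0.0057, 'rx': 0.0185, 'ry': -0.0067, 'rz': -0.0853}
{'tx': -0.003, 'ty': -0.0211, 'tz': 0.0056, 'rx': 0.0188, 'ry': -0.0047, 'rz': -0.0855}
{'tx': -0.0007, 'ty': -0.0212, 'tz': 0.0055, 'rx': 0.019, 'ry': -0.0027, 'rz': -0.0856}
{'tx': 0.0017, 'ty': -0.0211, 'tz': 0.0054, 'rx': 0.0189, 'ry': -0.0007, 'rz': -0.0857}
{'tx': 0.004, 'ty': -0.0207, 'tz': 0.0054, 'rx': 0.0186, 'ry': 0.0013, 'rz': -0.0858}
{'tx': 0.0063, 'ty': -0.0201, 'tz': 0.0053, 'rx': 0.0182, 'ry': 0.0032, 'rz': -0.0859}
{'tx': 0.0085, 'ty': -0.0192, 'tz': 0.0052, 'rx': 0.0175, 'ry': 0.005, 'rz': -0.086}
{'tx': 0.0105, 'ty': -0.018, 'tz': 0.005, 'rx': 0.0166, 'ry': 0.0067, 'rz': -0.0861}
{'tx': 0.0124, 'ty': -0.0167, 'tz': 0.0049, 'rx': 0.0156, 'ry': 0.0082, 'rz': -0.0861}
{'tx': 0.0141, 'ty': -0.0152, 'tz': 0.0048, 'rx': 0.0145, 'ry': 0.0097, 'rz': -0.0862}
{'tx': 0.0157, 'ty': -0.0135, 'tz': 0.0046, 'rx': 0.0132, 'ry': 0.011, 'rz': -0.0863}
panel in seat frame -329.3 522.0 147.8 px [0.98 0.19 0.  ]
[array([0.19, 0.88, 0.18, 2.42, 3.14, 1.12, 1.4 ]), np.float64(0.0), np.float64(0.0)]
```

Request:
drive_tool(
  targets=[
    {"tx":-0.0075,"ty":-0.02,"tz":0.0055,"rx":0.018,"ry":-0.0085,"rz":-0.085},
    {"tx":-0.0055,"ty":-0.0205,"tz":0.0055,"rx":0.0185,"ry":-0.0065,"rz":-0.0855},
    {"tx":-0.003,"ty":-0.021,"tz":0.0055,"rx":0.019,"ry":-0.0045,"rz":-0.0855},
    {"tx":-0.0005,"ty":-0.021,"tz":0.0055,"rx":0.019,"ry":-0.0025,"rz":-0.0855},
    {"tx":0.0015,"ty":-0.021,"tz":0.0055,"rx":0.019,"ry":-0.0005,"rz":-0.0855},
    {"tx":0.004,"ty":-0.0205,"tz":0.0055,"rx":0.0185,"ry":0.0015,"rz":-0.086},
    {"tx":0.0065,"ty":-0.02,"tz":0.0055,"rx":0.018,"ry":0.003,"rz":-0.086},
    {"tx":0.0085,"ty":-0.019,"tz":0.005,"rx":0.0175,"ry":0.005,"rz":-0.086},
    {"tx":0.0105,"ty":-0.018,"tz":0.005,"rx":0.0165,"ry":0.0065,"rz":-0.086},
    {"tx":0.0125,"ty":-0.0165,"tz":0.005,"rx":0.0155,"ry":0.008,"rz":-0.086},
    {"tx":0.014,"ty":-0.015,"tz":0.005,"rx":0.0145,"ry":0.0095,"rz":-0.086},
    {"tx":0.0155,"ty":-0.0135,"tz":0.0045,"rx":0.013,"ry":0.011,"rz":-0.0865},
  ],
)

```text
clock: 11.1
tcp_pos: [702.7, 87.7, 171.7]
orientation: [-1.283, 2.005, -0.662]
contact_force: [-0.0, -0.8, -1.2]
opening: 0.561
grasp_force: 20.0
```

```bash
python3 go.py 21
```

```text
[0.17 0.6  0.21 2.39 3.16 0.81 1.42] 0.0 0.0 [ 677. -309.  186.]
clock 11.1 q [-0.71  0.6   0.49  2.38  2.95  0.57 -0.64] fk err [-6.4 -3.8  5.4]
tcp z [177, 176, 176, 177, 180, 185]
{'tx': 0.0156, 'ty': -0.0093, 'tz': 0.0047, 'rx': 0.0072, 'ry': 0.0105, 'rz': -0.0822}
{'tx': 0.0165, 'ty': -0.0078, 'tz': 0.0045, 'rx': 0.0063, 'ry': 0.011, 'rz': -0.0821}
{'tx': 0.0173, 'ty': -0.0061, 'tz': 0.0043, 'rx': 0.0054, 'ry': 0.0115, 'rz': -0.0821}
{'tx': 0.0178, 'ty': -0.0044, 'tz': 0.0041, 'rx': 0.0045, 'ry': 0.0119, 'rz': -0.082}
{'tx': 0.0182, 'ty': -0.0027, 'tz': 0.0039, 'rx': 0.0035, 'ry': 0.0123, 'rz': -0.0819}
{'tx': 0.0185, 'ty': -0.0009, 'tz': 0.0037, 'rx': 0.0026, 'ry': 0.0126, 'rz': -0.0818}
{'tx': 0.0185, 'ty': 0.0009, 'tz': 0.0035, 'rx': 0.0016, 'ry': 0.0128, 'rz': -0.0817}
{'tx': 0.0184, 'ty': 0.0027, 'tz': 0.0033, 'rx': 0.0006, 'ry': 0.013, 'rz': -0.0817}
{'tx': 0.0181, 'ty': 0.0045, 'tz': 0.0031, 'rx': -0.0004, 'ry': 0.0131, 'rz': -0.0816}
{'tx': 0.0176, 'ty': 0.0062, 'tz': 0.0029, 'rx': -0.0015, 'ry': 0.0131, 'rz': -0.0816}
{'tx': 0.017, 'ty': 0.0079, 'tz': 0.0027, 'rx': -0.0025, 'ry': 0.0131, 'rz': -0.0815}
{'tx': 0.0162, 'ty': 0.0095, 'tz': 0.0025, 'rx': -0.0036, 'ry': 0.013, 'rz': -0.0815}
panel in seat frame -139.5 361.2 152.0 px [ 0.74  0.63 -0.26]
```

Request:
drive_tool(
  targets=[
    {"tx":0.0155,"ty":-0.0095,"tz":0.0045,"rx":0.007,"ry":0.0105,"rz":-0.082},
    {"tx":0.0165,"ty":-0.008,"tz":0.0045,"rx":0.0065,"ry":0.011,"rz":-0.082},
    {"tx":0.0175,"ty":-0.006,"tz":0.0045,"rx":0.0055,"ry":0.0115,"rz":-0.082},
    {"tx":0.018,"ty":-0.0045,"tz":0.004,"rx":0.0045,"ry":0.012,"rz":-0.082},
    {"tx":0.018,"ty":-0.0025,"tz":0.004,"rx":0.0035,"ry":0.0125,"rz":-0.082},
    {"tx":0.0185,"ty":-0.001,"tz":0.0035,"rx":0.0025,"ry":0.0125,"rz":-0.082},
    {"tx":0.0185,"ty":0.001,"tz":0.0035,"rx":0.0015,"ry":0.013,"rz":-0.082},
    {"tx":0.0185,"ty":0.0025,"tz":0.0035,"rx":0.0005,"ry":0.013,"rz":-0.0815},
    {"tx":0.018,"ty":0.0045,"tz":0.003,"rx":-0.0005,"ry":0.013,"rz":-0.0815},
    {"tx":0.0175,"ty":0.006,"tz":0.003,"rx":-0.0015,"ry":0.013,"rz":-0.0815},
    {"tx":0.017,"ty":0.008,"tz":0.0025,"rx":-0.0025,"ry":0.013,"rz":-0.0815},
  ],
)

```text
clock: 12.02
tcp_pos: [720.8, -117.8, 170.7]
orientation: [-2.169, 1.431, -1.198]
contact_force: [-0.1, -0.1, -0.7]
opening: 0.562
grasp_force: 20.0
```

```bash
python3 go.py 12
```

```text
[0.17 0.6  0.21 2.39 3.16 0.81 1.42] 0.0 0.0 [ 677. -309.  186.]
clock 12.02 q [-0.53  0.73  0.78  2.39  3.42  0.75 -0.02] fk err [-10.8  -0.7  10.3]
tcp z [181, 170, 172, 186]
{'tx': 0.0116, 'ty': 0.0108, 'tz': 0.0049, 'rx': -0.0054, 'ry': 0.0056, 'rz': -0.0665}
{'tx': 0.0112, 'ty': 0.0111, 'tz': 0.0043, 'rx': -0.005, 'ry': 0.0063, 'rz': -0.0665}
{'tx': 0.0107, 'ty': 0.0115, 'tz': 0.0037, 'rx': -0.0049, 'ry': 0.0071, 'rz': -0.0666}
{'tx': 0.0103, 'ty': 0.0119, 'tz': 0.003, 'rx': -0.0049, 'ry': 0.0079, 'rz': -0.0667}
{'tx': 0.0099, 'ty': 0.0123, 'tz': 0.0025, 'rx': -0.0053, 'ry': 0.0088, 'rz': -0.067}
{'tx': 0.0095, 'ty': 0.0127, 'tz': 0.0019, 'rx': -0.0059, 'ry': 0.0096, 'rz': -0.0672}
{'tx': 0.009, 'ty': 0.0132, 'tz': 0.0013, 'rx': -0.0067, 'ry': 0.0104, 'rz': -0.0676}
{'tx': 0.0086, 'ty': 0.0137, 'tz': 0.0008, 'rx': -0.0078, 'ry': 0.011, 'rz': -0.068}
{'tx': 0.0081, 'ty': 0.0142, 'tz': 0.0003, 'rx': -0.009, 'ry': 0.0115, 'rz': -0.0685}
{'tx': 0.0076, 'ty': 0.0148, 'tz': -0.0002, 'rx': -0.0105, 'ry': 0.0118, 'rz': -0.069}
{'tx': 0.0069, 'ty': 0.0154, 'tz': -0.0006, 'rx': -0.0121, 'ry': 0.0118, 'rz': -0.0696}
{'tx': 0.0063, 'ty': 0.016, 'tz': -0.0011, 'rx': -0.0138, 'ry': 0.0116, 'rz': -0.0702}
panel in seat frame -42.2 186.4 149.4 px [ 0.4   0.49 -0.77]
```

Request:
drive_tool(
  targets=[
    {"tx":0.0115,"ty":0.011,"tz":0.0045,"rx":-0.0055,"ry":0.0055,"rz":-0.0665},
    {"tx":0.011,"ty":0.011,"tz":0.004,"rx":-0.005,"ry":0.0065,"rz":-0.0665},
    {"tx":0.0105,"ty":0.0115,"tz":0.0035,"rx":-0.005,"ry":0.007,"rz":-0.0665},
    {"tx":0.0105,"ty":0.012,"tz":0.003,"rx":-0.005,"ry":0.008,"rz":-0.0665},
    {"tx":0.01,"ty":0.0125,"tz":0.0025,"rx":-0.0055,"ry":0.009,"rz":-0.067},
    {"tx":0.0095,"ty":0.0125,"tz":0.002,"rx":-0.006,"ry":0.0095,"rz":-0.067},
    {"tx":0.009,"ty":0.013,"tz":0.0015,"rx":-0.0065,"ry":0.0105,"rz":-0.0675},
    {"tx":0.0085,"ty":0.0135,"tz":0.001,"rx":-0.008,"ry":0.011,"rz":-0.068},
    {"tx":0.008,"ty":0.014,"tz":0.0005,"rx":-0.009,"ry":0.0115,"rz":-0.0685},
    {"tx":0.0075,"ty":0.015,"tz":0,"rx":-0.0105,"ry":0.012,"rz":-0.069},
  ],
)

```text
clock: 12.85
tcp_pos: [696.2, -275.4, 166.1]
orientation: [2.606, -0.725, 1.389]
contact_force: [0.4, -0.3, -0.6]
opening: 0.559
grasp_force: 20.0
```

```bash
python3 - <<'E'
from place import *
Rt,pt=target(-7,0,42.5+110); plan(Rt,pt); panel()
E
```

```text
clock 12.85 tcp [ 696.2 -275.4  166.1] q [-0.35  0.91  1.02  2.39  3.66  1.02  0.5 ]
turn rad [-0.028   0.0245 -0.1417] then shift mm (target axes) [ 6.1 38.1 -9.2] | shift in present axes [ 11.2  36.6 -10.5]
panel in seat frame -2.3 36.8 143.1 px [ 0.17  0.06 -0.98]
```

Request:
drive_tool(
  targets=[
    {"tx":0.003,"ty":0.01,"tz":-0.002,"rx":-0.014,"ry":0.012,"rz":-0.071},
    {"tx":0.003,"ty":0.01,"tz":-0.002,"rx":-0.014,"ry":0.012,"rz":-0.071},
    {"tx":0.001,"ty":0.009,"tz":-0.0025,"rx":0,"ry":0,"rz":0},
    {"tx":0.001,"ty":0.009,"tz":-0.0025,"rx":0,"ry":0,"rz":0},
    {"tx":0,"ty":0,"tz":0,"rx":0,"ry":0,"rz":0},
  ],
)

```text
clock: 13.27
tcp_pos: [676.2, -310.9, 176.8]
orientation: [2.557, -0.551, 1.358]
contact_force: [-0.3, -0.2, -0.3]
opening: 0.56
grasp_force: 20.0
```

```bash
python3 - <<'E'
from place import *
Rt,pt=target(-7,0,42.5+60); plan(Rt,pt); panel()
q=robot.state()['joint_positions']
for dz in (60,30,0): q,e,eo=ik(target(-7,0,42.5+dz)[1],Rt,q,.003); print(dz,q.round(2),e.round(2),eo.round(3))
o=[]
for n,c in (('scene',(290,250)),('top',(317,170))):
    im,d=robot.get_image(n); u0,v0=c; o.append(cv2.resize(im[v0-55:v0+55,u0-55:u0+55,::-1],(390,390),interpolation=cv2.INTER_CUBIC) )
    np.save(n+'h.npy',d); cv2.imwrite(f'pics/{n}h.png',im[...,::-1])
cv2.imwrite('pics/hov.png',np.hstack(o))
E
```

```text
clock 13.27 tcp [ 676.2 -310.9  176.8] q [-0.32  0.93  1.09  2.41  3.69  1.09  0.63]
turn rad [ 0.0023 -0.0005 -0.0063] then shift mm (target axes) [-42.   -2.4  28.1] | shift in present axes [-42.   -2.2  28.1]
panel in seat frame -6.7 -2.3 153.0 px [ 0.14 -0.06 -0.99]
60 [-0.26  1.08  1.    2.42  3.58  1.22  0.66] 0.0 0.0
30 [-0.24  1.14  0.97  2.42  3.53  1.27  0.67] 0.0 0.0
0 [-0.22  1.2   0.93  2.42  3.48  1.32  0.67] 0.0 0.0
```

View pics/hov.png

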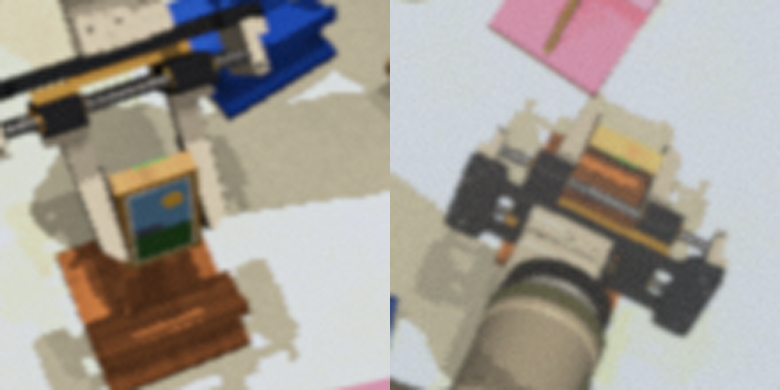

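The panel hangs picture-out with the tape up, over the easel: face at (160,215) in the left crop, ledge below it. I'll check its position by depth before lowering.

```bash
cat > meas.py <<'E'
from place import *
def meas(n,d,zlo,zhi,im=None):
    P=cloud(n,d); e=P-seat; x=e@f; y=e@l; z=e[...,2]
    k=(d>0)&(abs(x)<28)&(abs(y)<24)&(z>zlo)&(z<zhi); q=np.c_[x[k],y[k],z[k]]
    A=np.c_[q[:,1:],np.ones(len(q))]
    for i in range(5):
        c=np.linalg.lstsq(A,q[:,0],rcond=None)[0]; r=abs(A@c-q[:,0])<3; A=A[r]; q=q[r]
    print(n,len(q),'face: lean deg',np.degrees(np.arctan(-c[1])).round(1),'yaw off',np.degrees(np.arctan(-c[0])).round(1))
    k=(d>0)&(abs(y)<40)&(z>zlo-30)&(z<zhi+30)&(abs(x-(c[0]*y+c[1]*z+c[2]))<4); Q=np.c_[y[k],z[k]]
    zm=(zlo+zhi)/2; b=abs(Q[:,1]-zm)<15; print('  y range',np.percentile(Q[b,0],[2,98]).round(1),'z range',np.percentile(Q[abs(Q[:,0])<20,1],[1,99]).round(1),'face x at mid',(c[1]*zm+c[2]).round(1))
E
python3 - <<'E'
from meas import *
meas('scene',np.load('sceneh.npy'),130,180)
panel()
E
```

```text
scene 271 face: lean deg 8.9 yaw off 0.1
  y range [-37.2  34.7] z range [113.6 197.1] face x at mid -0.0
panel in seat frame -6.3 -0.5 152.8 px [ 0.15 -0.06 -0.99]
```

Request:
drive_tool(
  targets=[
    {"tx":-0.0105,"ty":0,"tz":0.007,"rx":0,"ry":0,"rz":0},
    {"tx":-0.0105,"ty":0,"tz":0.007,"rx":0,"ry":0,"rz":0},
    {"tx":-0.0105,"ty":0,"tz":0.007,"rx":0,"ry":0,"rz":0},
    {"tx":-0.0105,"ty":0,"tz":0.007,"rx":0,"ry":0,"rz":0},
    {"tx":-0.0105,"ty":0,"tz":0.007,"rx":0,"ry":0,"rz":0},
    {"tx":0,"ty":0,"tz":0,"rx":0,"ry":0,"rz":0},
  ],
)

```text
clock: 13.87
tcp_pos: [677.2, -307.4, 110.6]
orientation: [2.562, -0.545, 1.356]
contact_force: [-0.6, 0.0, -1.1]
opening: 0.556
grasp_force: 20.0
```

Request:
drive_tool(
  targets=[
    {"tx":-0.0083,"ty":0,"tz":0.0056,"rx":0,"ry":0,"rz":0},
    {"tx":-0.0083,"ty":0,"tz":0.0056,"rx":0,"ry":0,"rz":0},
    {"tx":-0.0083,"ty":0,"tz":0.0056,"rx":0,"ry":0,"rz":0},
    {"tx":0,"ty":0,"tz":0,"rx":0,"ry":0,"rz":0},
  ],
)

```text
clock: 14.2
tcp_pos: [677.0, -307.9, 80.9]
orientation: [2.561, -0.545, 1.356]
contact_force: [0.3, 0.5, -1.1]
opening: 0.56
grasp_force: 20.0
```

```bash
python3 - <<'E'
from meas import *
panel(); Rt,pt=target(-7,0,42.5); plan(Rt,pt); print(robot.state()['contact_force'].round(1))
im,d=robot.get_image('scene'); meas('scene',d,35,80)
E
```

```text
panel in seat frame -7.1 0.6 57.1 px [ 0.14 -0.06 -0.99]
clock 14.2 tcp [ 677.  -307.9   80.9] q [-0.26  1.14  0.97  2.43  3.52  1.27  0.66]
turn rad [-0.0007  0.0017 -0.0025] then shift mm (target axes) [-12.    0.6   8.3] | shift in present axes [-12.    0.7   8.3]
[ 0.3  0.5 -1.1]
scene 191 face: lean deg 8.7 yaw off 0.0
  y range [-37.3  37.4] z range [ 17.9 102.2] face x at mid -0.2
```

Request:
drive_tool(
  targets=[
    {"tx":-0.0033,"ty":0,"tz":0.0023,"rx":0,"ry":0,"rz":0},
    {"tx":-0.0033,"ty":0,"tz":0.0023,"rx":0,"ry":0,"rz":0},
    {"tx":-0.0016,"ty":0,"tz":0.0011,"rx":0,"ry":0,"rz":0},
    {"tx":0,"ty":0,"tz":0,"rx":0,"ry":0,"rz":0},
  ],
)

```text
clock: 14.58
tcp_pos: [677.2, -308.5, 72.8]
orientation: [2.559, -0.545, 1.358]
contact_force: [0.4, 0.7, -0.3]
opening: 0.56
grasp_force: 20.0
```

Request:
drive_tool(
  targets=[
    {"tx":-0.0008,"ty":0,"tz":0.0006,"rx":0,"ry":0,"rz":0},
    {"tx":-0.0008,"ty":0,"tz":0.0006,"rx":0,"ry":0,"rz":0},
    {"tx":0,"ty":0,"tz":0,"rx":0,"ry":0,"rz":0},
  ],
)

```text
clock: 14.83
tcp_pos: [677.4, -308.6, 71.2]
orientation: [2.558, -0.545, 1.359]
contact_force: [0.1, -0.3, -1.2]
opening: 0.559
grasp_force: 20.0
```

Request:
drive_tool(
  targets=[
    {"tx":-0.0016,"ty":0,"tz":0.0011,"rx":0,"ry":0,"rz":0},
    {"tx":0,"ty":0,"tz":0,"rx":0,"ry":0,"rz":0},
  ],
)

```text
clock: 15.0
tcp_pos: [677.4, -308.5, 69.0]
orientation: [2.558, -0.545, 1.359]
contact_force: [-0.1, 0.3, -0.3]
opening: 0.559
grasp_force: 20.0
```

Request:
drive_tool(
  targets=[
    {"tx":-0.0016,"ty":0,"tz":0.0011,"rx":0,"ry":0,"rz":0},
    {"tx":0,"ty":0,"tz":0,"rx":0,"ry":0,"rz":0},
  ],
)

```text
clock: 15.17
tcp_pos: [677.3, -308.6, 67.0]
orientation: [2.558, -0.545, 1.358]
contact_force: [-0.0, 0.3, -0.7]
opening: 0.559
grasp_force: 20.0
```

Request:
drive_tool(
  targets=[
    {"tx":-0.0012,"ty":0,"tz":0.0008,"rx":0,"ry":0,"rz":0},
    {"tx":0,"ty":0,"tz":0,"rx":0,"ry":0,"rz":0},
  ],
)

```text
clock: 15.33
tcp_pos: [677.4, -308.7, 65.9]
orientation: [2.558, -0.545, 1.359]
contact_force: [0.1, 0.0, 0.7]
opening: 0.557
grasp_force: 20.0
```

Request:
drive_tool(
  targets=[
    {"tx":-0.0012,"ty":0,"tz":0.0008,"rx":0,"ry":0,"rz":0},
    {"tx":0,"ty":0,"tz":0,"rx":0,"ry":0,"rz":0},
  ],
)

```text
clock: 15.5
tcp_pos: [677.4, -308.8, 65.7]
orientation: [2.556, -0.545, 1.362]
contact_force: [-3.2, 3.0, 9.0]
opening: 0.556
grasp_force: 20.0
```

Contact is felt (9 N). I'll ease off slightly, relax the grip and open a little.

Request:
drive_tool(
  targets=[
    {"tx":0.0008,"ty":0,"tz":-0.0006,"rx":0,"ry":0,"rz":0},
    {"tx":0,"ty":0,"tz":0,"rx":0,"ry":0,"rz":0},
    {"tx":0,"ty":0,"tz":0,"rx":0,"ry":0,"rz":0},
  ],
  squeeze=3,
)

```text
clock: 15.75
tcp_pos: [677.3, -308.7, 65.6]
orientation: [2.558, -0.545, 1.359]
contact_force: [0.1, 0.5, 1.8]
opening: 0.558
grasp_force: 3.0
```

Request:
drive_tool(
  targets=[
    {"tx":0,"ty":0,"tz":0,"rx":0,"ry":0,"rz":0},
    {"tx":0,"ty":0,"tz":0,"rx":0,"ry":0,"rz":0},
    {"tx":0,"ty":0,"tz":0,"rx":0,"ry":0,"rz":0},
    {"tx":0,"ty":0,"tz":0,"rx":0,"ry":0,"rz":0},
    {"tx":0,"ty":0,"tz":0,"rx":0,"ry":0,"rz":0},
  ],
  jaw=0.062,
)

```text
clock: 16.17
tcp_pos: [677.3, -308.5, 65.3]
orientation: [2.558, -0.545, 1.358]
contact_force: [0.2, 0.0, 0.9]
opening: 0.664
grasp_force: 0.0
```

```bash
python3 - <<'E'
from meas import *
im,d=robot.get_image('scene'); meas('scene',d,20,65); print(robot.state()['contact_force'].round(1))
a=im[205:315,235:345]; im,d=robot.get_image('top'); b2=im[115:225,262:372]
cv2.imwrite('pics/rel.png',cv2.resize(np.hstack([a,b2])[...,::-1],(780,390),interpolation=cv2.INTER_CUBIC))
E
```

```text
scene 246 face: lean deg 20.1 yaw off 1.2
  y range [-36.4  33.9] z range [ 1.4 82.6] face x at mid -8.9
[ 0.1 -0.2 -0.2]
```

View pics/rel.png

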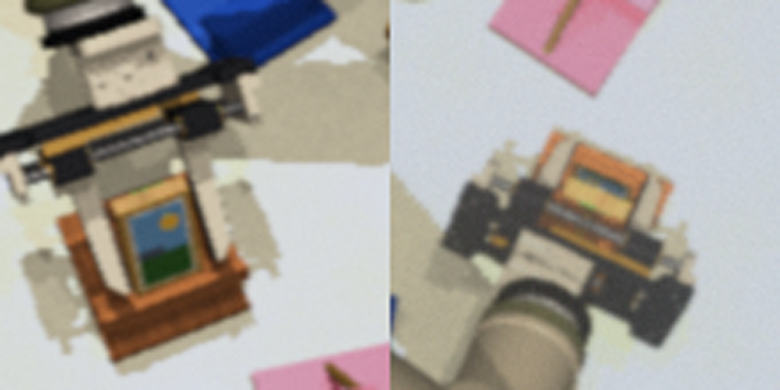

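It leans at 20° on the mast, well centred. I'll open wider, retract upward, and check.

Request:
drive_tool(
  targets=[
    {"tx":0,"ty":0,"tz":0,"rx":0,"ry":0,"rz":0},
    {"tx":0,"ty":0,"tz":0,"rx":0,"ry":0,"rz":0},
    {"tx":0,"ty":0,"tz":0,"rx":0,"ry":0,"rz":0},
    {"tx":0,"ty":0,"tz":0,"rx":0,"ry":0,"rz":0},
    {"tx":0.0083,"ty":0,"tz":-0.0056,"rx":0,"ry":0,"rz":0},
    {"tx":0.0083,"ty":0,"tz":-0.0056,"rx":0,"ry":0,"rz":0},
    {"tx":0.0083,"ty":0,"tz":-0.0056,"rx":0,"ry":0,"rz":0},
    {"tx":0.0083,"ty":0,"tz":-0.0056,"rx":0,"ry":0,"rz":0},
  ],
  jaw=0.082,
)

```text
clock: 16.93
tcp_pos: [677.3, -308.8, 107.1]
orientation: [2.557, -0.545, 1.359]
contact_force: [-0.4, 0.5, 0.0]
opening: 0.884
grasp_force: 0.0
```

Request:
drive_tool(
  targets=[
    {"tx":0.0125,"ty":0,"tz":-0.0085,"rx":0,"ry":0,"rz":0},
    {"tx":0.0125,"ty":0,"tz":-0.0085,"rx":0,"ry":0,"rz":0},
    {"tx":0.0125,"ty":0,"tz":-0.0085,"rx":0,"ry":0,"rz":0},
    {"tx":0.0125,"ty":0,"tz":-0.0085,"rx":0,"ry":0,"rz":0},
    {"tx":0.0125,"ty":0,"tz":-0.0085,"rx":0,"ry":0,"rz":0},
    {"tx":0.0125,"ty":0,"tz":-0.0085,"rx":0,"ry":0,"rz":0},
    {"tx":0.0125,"ty":0,"tz":-0.0085,"rx":0,"ry":0,"rz":0},
    {"tx":0.0125,"ty":0,"tz":-0.0085,"rx":0,"ry":0,"rz":0},
    {"tx":0,"ty":0,"tz":0,"rx":0,"ry":0,"rz":0},
  ],
)

```text
clock: 17.68
tcp_pos: [677.0, -309.5, 230.9]
orientation: [2.554, -0.547, 1.365]
contact_force: [0.1, -1.2, 0.9]
opening: 0.887
grasp_force: 0.0
```

```bash
python3 - <<'E'
from meas import *
im,d=robot.get_image('scene'); meas('scene',d,20,65); s=robot.state(); print(s['contact_force'].round(1),s['clock'],s['tcp_pos'].round(0))
cv2.imwrite('pics/fin.png',cv2.resize(im[...,::-1],(800,600),interpolation=cv2.INTER_CUBIC))
E
```

```text
scene 248 face: lean deg 20.9 yaw off 0.9
  y range [-26.4  23.8] z range [ 1.  82.7] face x at mid -8.9
[0.2 0.2 0. ] 17.7333 [ 677. -309.  229.]
```

View pics/fin.png

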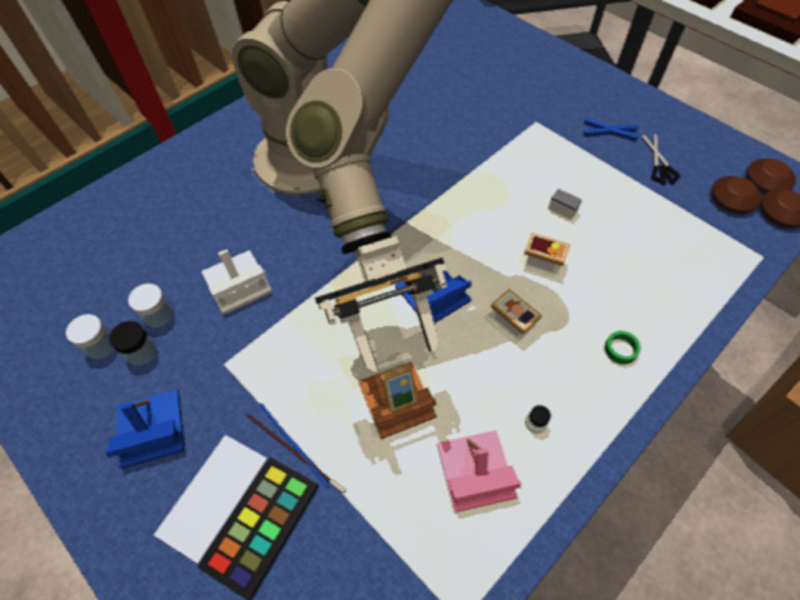

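The panel leans on the wooden easel at (400,392): centred within 2 mm, lean 21° and height 42 mm. The gripper is clear and the other panels are untouched, so I'm handing in.

```bash
python3 -c "
from plant import robot
print(robot.hand_in())"
```

```text
the job is handed in; nothing more can be done
None
```

I turned the panel over and stood it in the middle of the wooden easel's ledge: it leans back about 21°, picture out and taped end up. The gripper is clear, the face-up panels were left alone, and I handed the job in at about 18 s; no verdict came back.

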